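Release the tablet's battery door with the pin tool

ROBOT

A 6-joint arm with a two-finger parallel gripper is mounted at the origin on the work surface. World frame = base frame: x ahead of the robot, y to its left, z up, the work surface at z = 0. Lengths are in m, angles in rad, forces in N, time in s.
With the tool pointing down it reaches from about 0.375 to 0.925 m from the base axis. Payload 5.7 kg.
Tool frame: the origin (TCP) lies midway between the tips of the shut fingers; the grasp point (between the pads) lies 19 mm behind it; z points along the fingers, y is the direction in which the jaws open and shut (so a half turn about z gives the same grasp; the last joint's range is limited). The gripper opens to 88 mm and grips with 3 to 60 N. Pads are 20 mm wide; open, the fingers measure 115 mm over their backs; the gripper's body (75 mm by 178 mm) begins 61 mm behind the grasp point.
Start: joints at [1.206, 0.359, 1.51, -0, 1.272, -0.115], TCP at [0.148, 0.581, 0.223] pointing down, gripper open.
Joint ranges: [-2.97, 2.97], [-1.01, 2.36], [0.21, 2.38], [-0.96, 4.11], [0.2, 2.71], [-2.98, 2.98]. Speed limits (rad/s): [2.39, 2.39, 3.14, 3.14, 3.14, 3.14].

INTERFACE

Orientations are given as a unit quaternion [w, x, y, z].
In Python, from cell import bot gives the robot as it stands.
- The arm moves only by the tool step_arm, never from a script. Its argument "series" is a list of rows, each an object of numbers: "dx", "dy", "dz": the shift along the tool's x, y, z in mm; "turn": the turn about the tool's z in rad; "gripper": the closure, from 0 (fully open) to 1 (shut). In form: [{"dx": .., "dy": .., "dz": .., "turn": .., "gripper": ..}, ...]. A call has 1 to 10 rows; each row shifts and turns the commanded pose from where the row before left it, along the tool's axes as they then stand; what a row does not reach is not made up. A row lasts 1/12 s, in which the tool goes at most 41.7 mm and 7.16 degrees, less where a joint would pass 70% of its speed; a pose out of reach is approached as far as the arm can. A call with a gripper value outside its range is refused whole. The fingers move at their own pace and stop on an object; "force" is the grip in N (left out, the last holds). Time passes only in rows, so rows that do not move let the fingers close. It gives the time, the measured TCP pose, the force and the opening at its end, in the units of the state.
- bot.sense(): the state, without advancing time (a new reading comes with each control period).
- bot.grab_frame(name): name is "scene" or "top"; returns a dict with "image" (480x640x3 uint8, red, green, blue), "fx", "fy", "cx", "cy" (pixels), "dist_coeffs" ([k1, k2, p1, p2, k3] as OpenCV has them; the pictures are not rectified), "cam_to_world" (4x4, takes a point from camera to world coordinates). Camera axes: x right, y up, looking along -z (the intrinsics and any distortion apply to the point x, -y, -z); pixel columns grow to the right and rows downward; lengths in m; the calibration is good to about 2 mm. A picture is of the moment at which its call begins. There is no depth.
- bot.hand_in(): hands the job in, once; it reports no verdict.
Trained networks look in the newest picture that a camera, given by its name, has taken for a name from the list of things; names that differ only in an ending like _2 or _b are one class to them, and where a whole thing is asked for, a point or a joint stands for the part that bears it (a point fixed in the world has none). Each returns a list of dicts, best first, with "p" (0 to 1); they miss things now and then, are a little off and sometimes report something else, mostly with a low value. They report only what shows in the picture. A call takes as long as a camera call. They do not tell look-alikes from the thing itself.
- bot.spot_in(target, camera): "location" ([column, row] in pixels, amid what is visible of it).
- bot.pinpoint(target, camera): "location" ([column, row] in pixels: a listed point, or the origin of a listed thing).
The state is a dict: "clock": time; "q": joint angles; "dq": joint speeds; "joint_efforts": joint torques, N m; "ee_pos": TCP position; "tool_rot": TCP orientation; "wrist_force": force on the tool from outside, world axes, zero at the start; "torque": the same for the moment, N m; "opening": finger opening in m.
Only numpy, scipy, OpenCV 4.12 (cv2) and the standard library are available. Lean on these libraries where they do the work, as an engineer would, in place of code of your own. Each camera call takes 0.05 s, during which the arm holds its last target.

TASK

Open the battery door of the tablet scope that lies screen-down on the mat: take the yellow pin tool from the stand, press the catch at the bottom of the small square hole with its pin until it gives, and keep it held down while you push the door all the way out to its stop with the pin. Feel your way and do not force anything (the catch breaks at 14 N), let only the tool touch the tablet and its door, leave the other things where they are, and put the tool back upright and fully down in the stand hole it came from.

Things in the scene. Friction and masses are not known exactly. Their poses are not given: they have to be found in the camera images.
- pin_tool_grip (a point): Mid-handle of the yellow pin tool, upright, pin down, in one of the stand's holes; z up along the tool, x square to one of the handle's flats. From here: octagonal handle, 16 mm across flats, 26 mm up to 26 mm down; steel collar 23 mm wide, 26 to 30 mm down, resting on the stand's top; barrel 13 mm thick to 43 mm down, a cone, then the steel pin, 5 mm thick, 30 mm long, its flat tip 80 mm down. About 70 g.
- catch_hole (a point): Mouth centre of the 11 x 11 mm hole in the grey door, level with the door's face; moves with it; axes as tablet; 15 mm deep walls. Inside, the orange cap of the catch: its top is 2 to 11 mm below the face, differing by unit, not measured. Sprung: 2 N to start, 2.5 N more per mm pressed; free of its lock from 2 mm (7 N), hard stop at 3 mm (9.5 N).
- door (a joint): How far the battery door (105 x 72 mm, light grey, ribbed) is slid open, m: 0 shut, 0.046 at its stop. It slides level along the tablet's -x axis, out over the tablet's edge, with about 3 N friction. Two-stage catch: when not held down it locks the door at 0.001 and again at 0.022; past 0.038 it is clear of both.
- tablet: Rugged tablet scope, black, blue corner bumpers, screen-down, level, fixed by the non-slip mat. 160 mm along x, 230 mm along y. Origin: centre of its underside on the mat; x points from the door's exit edge into the tablet, z up. Back 46 mm high, door face 47 mm, bumpers 52 mm, black lips beside the door 49 mm.
- stand: Wooden tool stand, fixed, 60 mm along its x, 170 mm along its y, 55 mm high; origin at the centre of its underside. Three upright through holes 16.5 mm in diameter on its y axis at -55, 0 and +55 mm. They hold the pin tool and the two screwdrivers, in any order.
- driver_red_grip (a point): Middle of the red handle (24 mm across, from 28 mm below to 32 mm above) of a screwdriver upright in the stand; to be left alone.
- driver_blue_grip (a point): Middle of the blue handle (24 mm across, from 28 mm below to 32 mm above) of a screwdriver upright in the stand; to be left alone.
- spool_center (a point): Centre of a solder spool standing on the mat behind the tablet, 54 mm in diameter, 45 mm high, blue flanges; to be left alone.
- tin_center (a point): Centre of a small round flux tin with a brass lid on the mat behind the tablet, 49 mm in diameter, 26 mm high; to be left alone.
Not all that is in view belongs to the job. Of the things shaped like the part that bears pin_tool_grip, the yellow one is meant.

How it is judged:
By the outcome, as a careful person would: the job done as asked, in the order asked, and still so for the second after the job is handed in, with the robot touching nothing.
It also fails if it takes over 64 s, if anything falls off the work surface, if the arm or the gripper's body presses on something with over 40 N, if the wrist force passes 120 N, or if a joint passes its speed limit or range.

## Working session

There is one attempt and no reset: what is moved stays moved. The work goes in short steps, Python scripts to look and compute and a tool call to move; the robot and the scene stay as the last step left them, time stands still between calls to the robot, and variables do not carry over. Pictures are saved under pics/ and viewed, and the job is handed in when it is done.

Besides the shell and the picture viewer there is one more tool, called after "Request:" as name(argument=value, ...), one argument or row to a line, values as JSON. step_arm: Moves the arm, as the interface text tells. Its arguments: {"type":"object","properties":{"series":{"type":"array","items":{"type":"object","properties":{"dx":{"type":"number"},"dy":{"type":"number"},"dz":{"type":"number"},"turn":{"type":"number"},"gripper":{"type":"number"}}}},"force":{"type":"number"}},"required":["series"]}

```bash
mkdir -p pics; ls; python3 - <<'E'
from cell import bot
import cv2,json
for n in("scene","top"):
    f=bot.grab_frame(n)
    cv2.imwrite(f"pics/{n}0.png",f["image"][:,:,::-1])
    print(n,f["fx"],f["fy"],f["cx"],f["cy"],f["dist_coeffs"],f["cam_to_world"])
    for t in["pin_tool_grip","catch_hole","tablet","stand","driver_red_grip","driver_blue_grip","spool_center","tin_center","door"]:
        print(t,[( [round(float(x)) for x in d["location"]],round(float(d["p"]),2)) for d in bot.pinpoint(t,n)])
print(bot.sense())
E
```

```text
pics
scene 463.55307800724955 463.55307800724955 324.7626008751828 239.14873073991595 [-0.0904083  0.         0.         0.         0.       ] [[ 0.12206473 -0.79042725  0.60027074  1.05697956]
 [ 0.99247704  0.09144013 -0.08141272 -0.08428052]
 [ 0.00946199  0.60569255  0.79564251  0.69754158]
 [ 0.          0.          0.          1.        ]]
pin_tool_grip [([229, 208], 0.82), ([280, 185], 0.61), ([236, 171], 0.58)]
catch_hole [([402, 269], 0.79)]
tablet [([398, 283], 0.73)]
stand [([207, 236], 0.86)]
driver_red_grip [([164, 208], 0.62)]
driver_blue_grip [([197, 205], 0.58)]
spool_center [([394, 283], 0.67), ([351, 354], 0.56)]
tin_center [([433, 351], 0.83)]Traceback (most recent call last):
  File "<stdin>", line 8, in <module>
ValueError: it knows: catch_hole, driver_blue_grip, driver_red_grip, pin_tool_grip, spool_center, stand, tablet, tin_center
```

```bash
python3 - <<'E'
from cell import bot
import cv2,json
for n in("top",):
    f=bot.grab_frame(n)
    cv2.imwrite(f"pics/{n}0.png",f["image"][:,:,::-1])
    print(n,f["fx"],f["fy"],f["cx"],f["cy"],f["dist_coeffs"],f["cam_to_world"])
    for t in["pin_tool_grip","catch_hole","tablet","stand","driver_red_grip","driver_blue_grip","spool_center","tin_center"]:
        print(t,[( [round(float(x),1) for x in d["location"]],round(float(d["p"]),2)) for d in bot.pinpoint(t,n)])
print(bot.sense())
E
```

```text
top 460.11785054919574 460.11785054919574 315.2861088916938 232.2738948796206 [-0.08231688  0.          0.          0.          0.        ] [[-0.02834073  0.98387184 -0.17661542  0.452822  ]
 [-0.99947036 -0.03071835 -0.010742   -0.02391716]
 [-0.01599409  0.17621744  0.98422132  0.97561309]
 [ 0.          0.          0.          1.        ]]
pin_tool_grip [([396.3, 332.6], 0.67), ([357.4, 304.2], 0.46), ([401.5, 290.2], 0.45)]
catch_hole [([260.0, 222.7], 0.61)]
tablet [([263.7, 230.6], 0.91)]
stand [([420.2, 292.1], 0.89), ([303.9, 165.8], 0.64)]
driver_red_grip [([458.9, 287.9], 0.69), ([257.0, 223.2], 0.63)]
driver_blue_grip [([433.8, 287.3], 0.72)]
spool_center [([307.7, 164.3], 0.89)]
tin_center [([244.8, 162.3], 0.61)]
{'clock': 0.9, 'q': array([ 1.20590738e+00,  3.58773711e-01,  1.51039765e+00,  2.16810686e-05,
        1.27251246e+00, -1.15087191e-01]), 'dq': array([ 1.08195613e-04,  3.42844116e-04,  1.38387646e-03,  2.14900278e-03,
       -9.79715444e-04, -1.85653324e-05]), 'joint_efforts': array([ 1.50537398e-04, -5.15305531e+01, -2.71133369e+01,  6.75346912e-02,
        2.42473040e-02,  2.40963465e-05]), 'ee_pos': array([0.14830762, 0.581348  , 0.22263934]), 'tool_rot': array([-2.08990163e-05,  1.24579544e-01,  9.92209622e-01, -4.18121451e-05]), 'wrist_force': array([ 0.36723801,  0.56151723, -0.03862297]), 'torque': array([-0.01530734,  0.05274611, -0.05452048]), 'opening': 0.08771243556190031}
```

View pics/scene0.png

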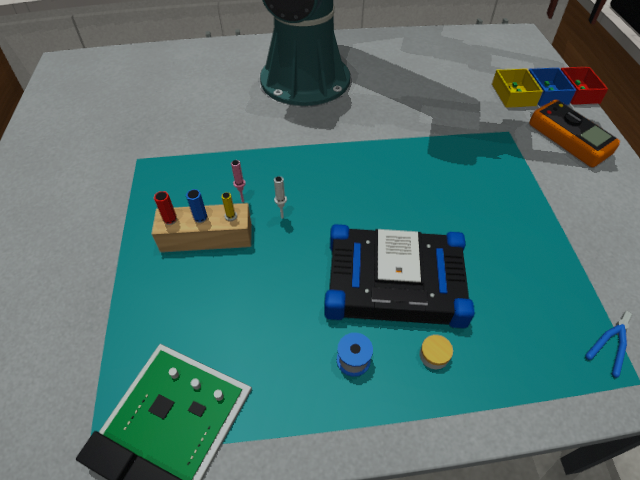

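View pics/top0.png

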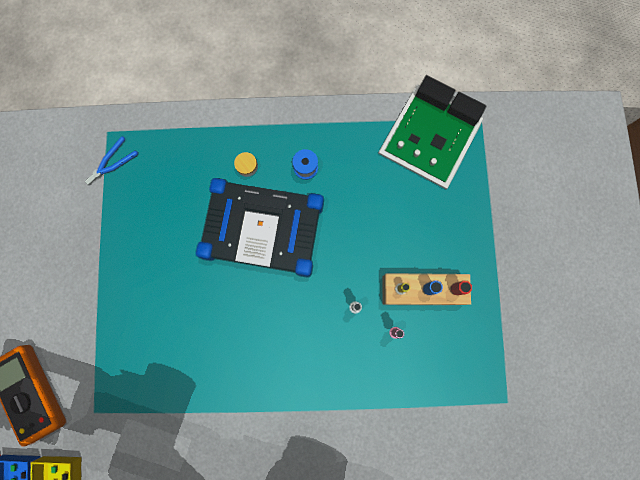

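```bash
cat > h.py <<'E'
import numpy as np,cv2
from scipy.optimize import least_squares
from cell import bot
def K(f): return np.array([[f["fx"],0,f["cx"]],[0,f["fy"],f["cy"]],[0,0,1.]])
def ray(f,px):
    p=cv2.undistortPoints(np.array([[px]],float),K(f),np.array(f["dist_coeffs"]))[0,0]
    T=np.array(f["cam_to_world"]);d=T[:3,:3]@np.array([p[0],-p[1],-1.]);return T[:3,3],d/np.linalg.norm(d)
def onz(f,px,z):
    o,d=ray(f,px);return o+d*(z-o[2])/d[2]
def proj(f,P):
    P=np.atleast_2d(P).astype(float);T=np.array(f["cam_to_world"]);c=(P-T[:3,3])@T[:3,:3]
    c=c*[1,-1,-1];return cv2.projectPoints(c,np.zeros(3),np.zeros(3),K(f),np.array(f["dist_coeffs"]))[0][:,0]
def tri(fs,pxs):
    A=np.zeros((3,3));b=np.zeros(3)
    for f,p in zip(fs,pxs):
        o,d=ray(f,p);M=np.eye(3)-np.outer(d,d);A+=M;b+=M@o
    X=np.linalg.solve(A,b);return X,[np.round(proj(f,X)[0]-p,1) for f,p in zip(fs,pxs)]
def crop(f,c,r,s,name):
    x0,y0=max(0,int(c[0]-r[0])),max(0,int(c[1]-r[1]));im=f["image"][y0:int(c[1]+r[1]),x0:int(c[0]+r[0]),::-1]
    cv2.imwrite(name,cv2.resize(im,None,fx=s,fy=s,interpolation=cv2.INTER_CUBIC));print(name,"origin",x0,y0,"scale",s)
E
python3 - <<'E'
from h import *
import pickle
fs=bot.grab_frame("scene");ft=bot.grab_frame("top")
pickle.dump((fs,ft),open("f0.pkl","wb"))
np.set_printoptions(precision=4,suppress=True)
P=dict(yel=((229,208),(401.5,290.2)),white=((280,185),(357.4,304.2)),pink=((236,171),(396.3,332.6)),hole=((402,269),(260,222.7)),tablet=((398,283),(263.7,230.6)),stand=((207,236),(420.2,292.1)),red=((164,208),(458.9,287.9)),blue=((197,205),(433.8,287.3)),spool=((351,354),(307.7,164.3)),tin=((433,351),(244.8,162.3)))
for k,v in P.items(): print(k,*tri([fs,ft],v))
a=cv2.resize(fs["image"][150:270,140:300,::-1],None,fx=5,fy=5,interpolation=cv2.INTER_CUBIC);cv2.imwrite("pics/c1.png",a)
crop(ft,(410,300),(80,60),5,"pics/c2.png")
crop(ft,(262,228),(70,52),5.7,"pics/c3.png")
crop(fs,(400,275),(80,60),5,"pics/c4.png")
E
```

```text
yel [ 0.4948 -0.1808  0.0707] [array([0.8, 0. ]), array([ 0.7, -0. ])]
white [ 0.4701 -0.0889  0.0934] [array([-0.8, -0. ]), array([-0.7, -0. ])]
pink [ 0.4141 -0.1653  0.0826] [array([1.3, 0.1]), array([ 1.3, -0. ])]
hole [0.6437 0.102  0.0466] [array([-1.3,  0. ]), array([-1.1, -0.2])]
tablet [ 0.6374  0.1027 -0.0083] [array([-2. ,  0.1]), array([-1.6, -0.3])]
stand [ 0.4931 -0.2342 -0.0058] [array([1.1, 0. ]), array([ 1., -0.])]
red [ 0.4949 -0.2916  0.0856] [array([1.8, 0.1]), array([ 1.6, -0.2])]
blue [ 0.4974 -0.2371  0.0895] [array([-0.9, -0.1]), array([-0.8,  0. ])]
spool [ 0.774  -0.0017  0.022 ] [array([ 0.2, -0. ]), array([0.2, 0. ])]
tin [0.7839 0.132  0.0179] [array([ 2.8, -0.1]), array([2. , 0.4])]
pics/c2.png origin 330 240 scale 5
pics/c3.png origin 192 176 scale 5.7
pics/c4.png origin 320 215 scale 5
```

View pics/c1.png

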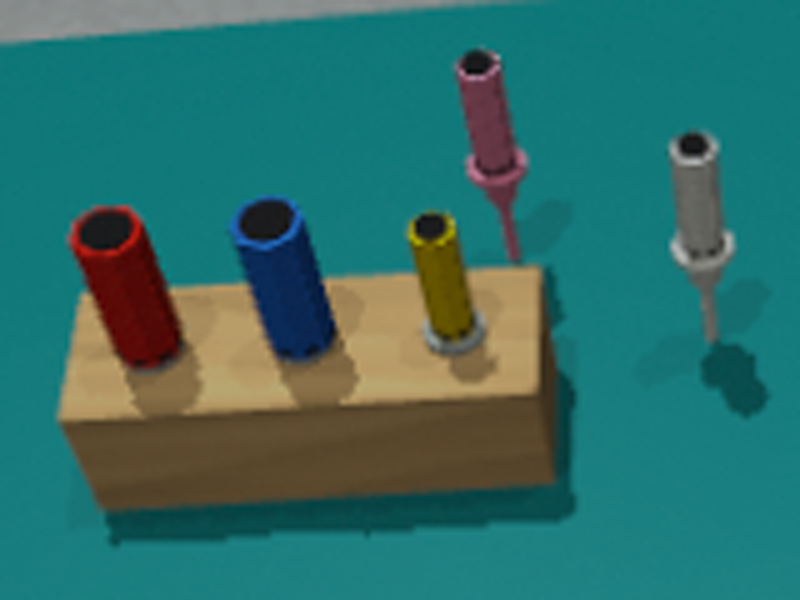

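View pics/c2.png

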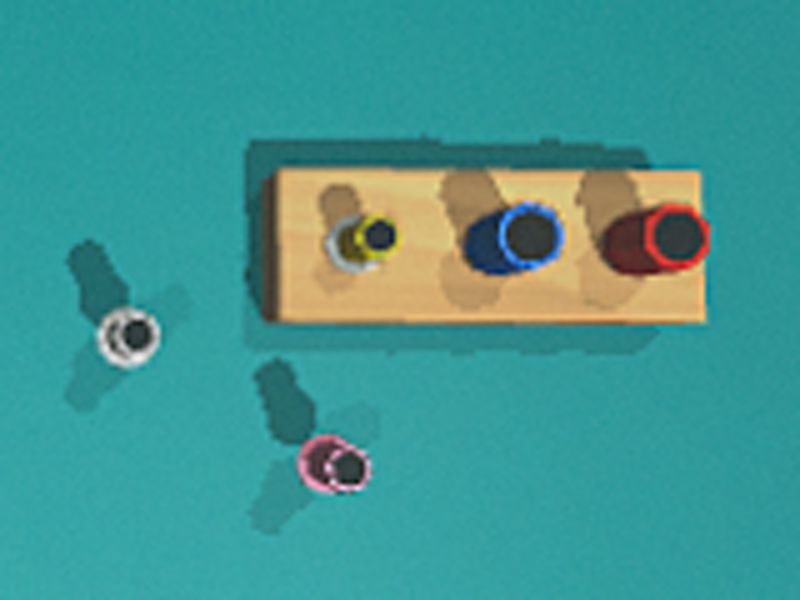

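View pics/c3.png

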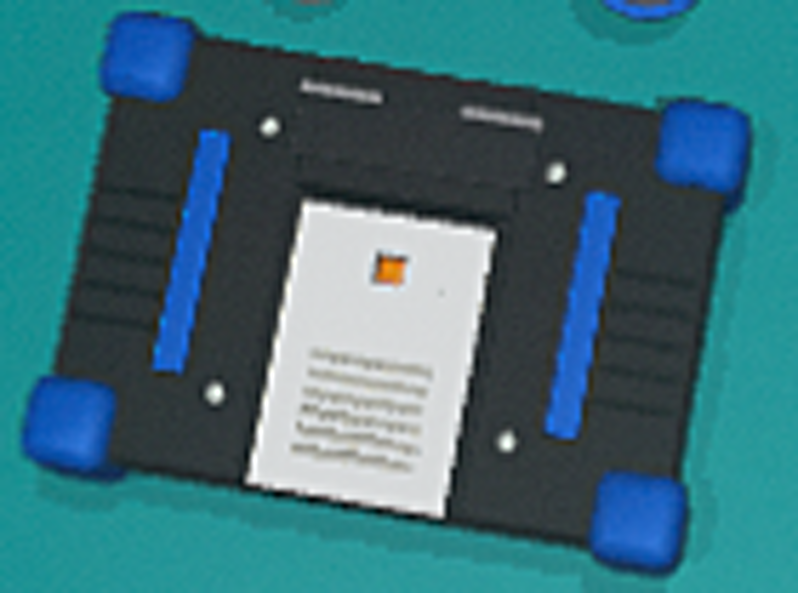

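View pics/c4.png

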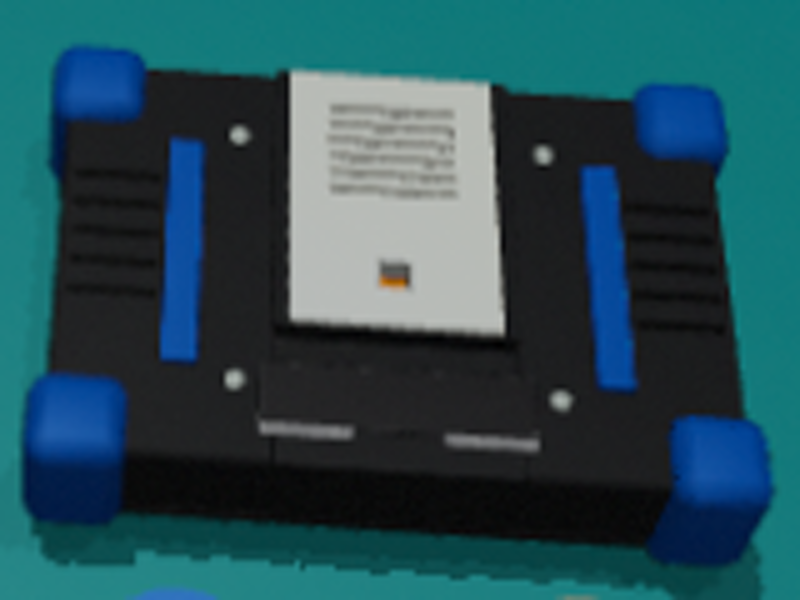

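```bash
python3 - <<'E'
from h import *
import pickle
fs,ft=pickle.load(open("f0.pkl","rb"))
np.set_printoptions(precision=4,suppress=True)
def T(a,s,o): return np.array(a)/s+np.array(o)
S=(5,(140,150));C2=(5,(330,240));C3=(5.7,(192,176));C4=(5,(320,215))
def fit(obs,L,x0):
    # obs list (frame,pts Nx3 model,px)
    def R(p):
        c,s=np.cos(p[2]),np.sin(p[2]);r=[]
        for f,m,px in obs:
            m=np.array(m);W=np.c_[p[0]+c*m[:,0]-s*m[:,1],p[1]+s*m[:,0]+c*m[:,1],m[:,2]]
            r.append((proj(f,W)-px).ravel())
        return np.concatenate(r)
    r=least_squares(R,x0);return r.x,np.sqrt(np.mean(r.fun**2))
# stand: far(-?) corners. world y decreasing to right in top img; y axis up to world +y assumed
m=[[.03,.085,.055],[.03,-.085,.055],[-.03,-.085,.055],[-.03,.085,.055]]
t=T([(280,170),(700,170),(705,322),(280,322)],*C2)
s=T([(540,393),(60,418),(85,295),(542,266)],*S)
for o in ([(ft,m,t)],[(fs,m,s)],[(ft,m,t),(fs,m,s)]): print("stand",*fit(o,0,[.49,-.235,0]))
for n,z,a,b in (("top",.111,(380,236),(433,226)),("collar",.057,(352,243),(455,333))):
    pa,pb=T(a,*C2),T(b,*S)
    print(n,onz(ft,pa,z),onz(fs,pb,z),tri([ft,fs],[pa,pb]))
# door model in door frame x -52.5..52.5
d=[[.0525,.036,.047],[.0525,-.036,.047],[-.0525,-.036,.047],[-.0525,.036,.047]]
t=T([(303,200),(497,232),(445,518),(245,485)],*C3)
s=T([(505,335),(290,320),(290,70),(492,85)],*C4)
for o in ([(ft,d,t)],[(fs,d,s)],[(ft,d,t),(fs,d,s)]): print("door",*fit(o,0,[.62,.1,0]))
pa,pb=T((390,268),*C3),T((395,274),*C4)
print("hole",onz(ft,pa,.047),onz(fs,pb,.047),tri([ft,fs],[pa,pb]))
print("nn hole",onz(ft,(260,222.7),.047),onz(fs,(402,269),.047))
# bumpers top centres approx
for n,p in (("fl",(150,57)),("fr",(703,145)),("nl",(70,425)),("nr",(640,522))): print(n,onz(ft,T(p,*C3),.045))
E
```

```text
stand [ 0.4958 -0.2361 -0.036 ] 0.18804429970931877
stand [ 0.4994 -0.2348 -0.0424] 0.25289107356872326
stand [ 0.4972 -0.2355 -0.0388] 0.6594319731495364
top [ 0.4983 -0.1812  0.111 ] [ 0.5009 -0.1803  0.111 ] (array([ 0.4984, -0.1812,  0.1085]), [array([-0.3,  0. ]), array([-0.3, -0. ])])
collar [ 0.4987 -0.1797  0.057 ] [ 0.5035 -0.1808  0.057 ] (array([ 0.499 , -0.1811,  0.0517]), [array([ 0.2, -0. ]), array([0.3, 0. ])])
door [ 0.6098  0.1055 -0.1956] 0.17092563871749453
door [ 0.6141  0.1054 -0.1984] 0.2454023302144786
door [ 0.6119  0.1056 -0.1969] 0.7669917908755394
hole [0.6424 0.0989 0.047 ] [0.6451 0.0988 0.047 ] (array([0.6431, 0.0995, 0.0439]), [array([-0.1, -0. ]), array([-0.1,  0. ])])
nn hole [0.6431 0.0998 0.047 ] [0.6441 0.1042 0.047 ]
fl [0.7253 0.1879 0.045 ]
fr [ 0.685  -0.0157  0.045 ]
nl [0.5887 0.2158 0.045 ]
nr [0.5478 0.0106 0.045 ]
```

Candidates for the pin tool: yellow (scene 229,208; top 403,288) in the stand, white (280,185) and pink (236,171) free-standing on the mat. The crop confirms the yellow one in the stand's end hole is the one meant. It sits at about (0.499, -0.181). The orange cap shows in the door hole at top (260,223).

```bash
cat >> h.py <<'E'
from scipy.spatial.transform import Rotation as Ro
def st():
    s=bot.sense();q=s["tool_rot"];R=Ro.from_quat([q[1],q[2],q[3],q[0]]).as_matrix();return s,R
def yaw(R): return np.arctan2(R[1,1],R[0,1])
def show():
    s,R=st();print("t",round(s["clock"],2),"tcp",np.round(s["ee_pos"]*1000,2),"yaw",round(yaw(R),4),"tilt",np.round(R[:2,2],4),"F",np.round(s["wrist_force"],2),"M",np.round(s["torque"],3),"op",round(s["opening"]*1000,2),"q",np.round(s["q"],2))
def plan(waypts,pos=None,y=None):
    """waypts: (x,y,z mm,yaw,n)"""
    s,R=st();p=s["ee_pos"]*1000 if pos is None else np.array(pos,float);y=yaw(R) if y is None else y
    for X in waypts:
        n=X[4];d=(np.array(X[:3])-p)/n;tw=-(X[3]-y)/n
        for i in range(n):
            yx=np.array([np.cos(y),np.sin(y),0]);xx=np.array([-np.sin(y),np.cos(y),0]) # x = y cross z(down)
            print({"dx":round(float(d@xx),1),"dy":round(float(d@yx),1),"dz":round(float(-d[2]),1),"turn":round(float(tw),3)})
            y-=tw
        p=np.array(X[:3],float);print("--")
E
python3 - <<'E'
from h import *
show()
s,R=st();print(R)
plan([(448,281,223,1.321,10),(499.2,-180.8,190,-.039,12)])
E
```

```text
t 1.0 tcp [148.33 581.35 222.63] yaw 1.321 tilt [-0.     -0.0001] F [ 0.03 -0.13  0.4 ] M [ 0.007 -0.004 -0.04 ] op 87.5 q [ 1.21  0.36  1.51  0.    1.27 -0.12]
[[-9.68960834e-01  2.47214280e-01 -4.79819290e-05]
 [ 2.47214284e-01  9.68960829e-01 -1.01563910e-04]
 [ 2.13845607e-05 -1.10273270e-04 -9.99999994e-01]]
{'dx': -36.5, 'dy': -21.7, 'dz': -0.0, 'turn': -0.0}
{'dx': -36.5, 'dy': -21.7, 'dz': -0.0, 'turn': -0.0}
{'dx': -36.5, 'dy': -21.7, 'dz': -0.0, 'turn': -0.0}
{'dx': -36.5, 'dy': -21.7, 'dz': -0.0, 'turn': -0.0}
{'dx': -36.5, 'dy': -21.7, 'dz': -0.0, 'turn': -0.0}
{'dx': -36.5, 'dy': -21.7, 'dz': -0.0, 'turn': -0.0}
{'dx': -36.5, 'dy': -21.7, 'dz': -0.0, 'turn': -0.0}
{'dx': -36.5, 'dy': -21.7, 'dz': -0.0, 'turn': -0.0}
{'dx': -36.5, 'dy': -21.7, 'dz': -0.0, 'turn': -0.0}
{'dx': -36.5, 'dy': -21.7, 'dz': -0.0, 'turn': -0.0}
--
{'dx': -13.6, 'dy': -36.2, 'dz': 2.8, 'turn': 0.113}
{'dx': -17.7, 'dy': -34.5, 'dz': 2.8, 'turn': 0.113}
{'dx': -21.4, 'dy': -32.2, 'dz': 2.8, 'turn': 0.113}
{'dx': -24.9, 'dy': -29.6, 'dz': 2.8, 'turn': 0.113}
{'dx': -28.1, 'dy': -26.6, 'dz': 2.8, 'turn': 0.113}
{'dx': -31.0, 'dy': -23.2, 'dz': 2.8, 'turn': 0.113}
{'dx': -33.4, 'dy': -19.6, 'dz': 2.8, 'turn': 0.113}
{'dx': -35.4, 'dy': -15.7, 'dz': 2.8, 'turn': 0.113}
{'dx': -36.9, 'dy': -11.6, 'dz': 2.8, 'turn': 0.113}
{'dx': -38.0, 'dy': -7.3, 'dz': 2.8, 'turn': 0.113}
{'dx': -38.6, 'dy': -3.0, 'dz': 2.8, 'turn': 0.113}
{'dx': -38.7, 'dy': 1.4, 'dz': 2.8, 'turn': 0.113}
--
```

Request:
step_arm(
  series=[
    {"dx": -35,"dy": -21,"gripper": 0.5},
    {"dx": -35,"dy": -21},
    {"dx": -35,"dy": -21},
    {"dx": -35,"dy": -21},
    {"dx": -35,"dy": -21},
    {"dx": -35,"dy": -21},
    {"dx": -35,"dy": -21},
    {"dx": -35,"dy": -21},
    {"dx": -35,"dy": -21},
    {"dx": -35,"dy": -21},
  ],
  force=40,
)

```text
$.series[0]: bad value
```

Request:
step_arm(
  series=[
    {"dx": -14,"dy": -36,"turn": 0.113},
    {"dx": -18,"dy": -35,"turn": 0.113},
    {"dx": -21,"dy": -32,"turn": 0.113},
    {"dx": -25,"dy": -30,"turn": 0.113},
    {"dx": -28,"dy": -27,"turn": 0.113},
    {"dx": -31,"dy": -23,"turn": 0.113},
    {"dx": -33,"dy": -20,"turn": 0.113},
    {"dx": -35,"dy": -16,"turn": 0.113},
    {"dx": -37,"dy": -12,"turn": 0.113},
    {"dx": -38,"dy": -7,"turn": 0.113},
  ],
)

```text
$.series[0]: bad value
```

```bash
python3 - <<'E'
from h import *
show()
plan([(499.2,-180.8,170,-.039,3)])
E
```

```text
t 1.0 tcp [148.33 581.35 222.63] yaw 1.321 tilt [-0.     -0.0001] F [ 0.03 -0.13  0.4 ] M [ 0.007 -0.004 -0.04 ] op 87.5 q [ 1.21  0.36  1.51  0.    1.27 -0.12]
{'dx': -176.1, 'dy': -217.3, 'dz': 17.5, 'turn': 0.453}
{'dx': -253.5, 'dy': -118.2, 'dz': 17.5, 'turn': 0.453}
{'dx': -279.6, 'dy': 4.8, 'dz': 17.5, 'turn': 0.453}
--
```

Request:
step_arm(
  series=[
    {"dx": -35,"dy": -21,"dz": 0,"turn": 0,"gripper": 0.5},
    {"dx": -35,"dy": -21,"dz": 0,"turn": 0,"gripper": 0.5},
    {"dx": -35,"dy": -21,"dz": 0,"turn": 0,"gripper": 0.5},
    {"dx": -35,"dy": -21,"dz": 0,"turn": 0,"gripper": 0.5},
    {"dx": -35,"dy": -21,"dz": 0,"turn": 0,"gripper": 0.5},
    {"dx": -35,"dy": -21,"dz": 0,"turn": 0,"gripper": 0.5},
    {"dx": -35,"dy": -21,"dz": 0,"turn": 0,"gripper": 0.5},
    {"dx": -35,"dy": -21,"dz": 0,"turn": 0,"gripper": 0.5},
    {"dx": -35,"dy": -21,"dz": 0,"turn": 0,"gripper": 0.5},
    {"dx": -35,"dy": -21,"dz": 0,"turn": 0,"gripper": 0.5},
  ],
  force=40,
)

```text
clock: 1.83
ee_pos: [0.4367, 0.2897, 0.2229]
tool_rot: [0.0, 0.125, 0.992, 0.0]
wrist_force: [0.9, 0.8, 0.0]
opening: 0.044
```

Request:
step_arm(
  series=[
    {"dx": -14,"dy": -36,"dz": 0,"turn": 0.113,"gripper": 0.5},
    {"dx": -18,"dy": -35,"dz": 0,"turn": 0.113,"gripper": 0.5},
    {"dx": -21,"dy": -32,"dz": 0,"turn": 0.113,"gripper": 0.5},
    {"dx": -25,"dy": -30,"dz": 0,"turn": 0.113,"gripper": 0.5},
    {"dx": -28,"dy": -27,"dz": 0,"turn": 0.113,"gripper": 0.5},
    {"dx": -31,"dy": -23,"dz": 0,"turn": 0.113,"gripper": 0.5},
    {"dx": -33,"dy": -20,"dz": 0,"turn": 0.113,"gripper": 0.5},
    {"dx": -35,"dy": -16,"dz": 0,"turn": 0.113,"gripper": 0.5},
    {"dx": -37,"dy": -12,"dz": 0,"turn": 0.113,"gripper": 0.5},
    {"dx": -38,"dy": -7,"dz": 0,"turn": 0.113,"gripper": 0.5},
  ],
)

```text
clock: 2.67
ee_pos: [0.4774, -0.0957, 0.2229]
tool_rot: [0.0, 0.639, 0.769, 0.0]
wrist_force: [0.1, 0.3, -0.7]
opening: 0.0437
```

```bash
python3 - <<'E'
from h import *
show()
plan([(499.2,-180.8,170,-.039,3)])
E
```

```text
t 2.67 tcp [477.38 -95.73 222.92] yaw 0.1852 tilt [ 0.0004 -0.0002] F [ 0.09  0.33 -0.7 ] M [-0.067  0.001 -0.035] op 43.66 q [-0.34  0.19  1.75 -0.    1.2  -0.53]
{'dx': -29.2, 'dy': 1.9, 'dz': 17.6, 'turn': 0.075}
{'dx': -29.0, 'dy': 4.1, 'dz': 17.6, 'turn': 0.075}
{'dx': -28.6, 'dy': 6.3, 'dz': 17.6, 'turn': 0.075}
--
```

Request:
step_arm(
  series=[
    {"dx": -29,"dy": 2,"dz": 0,"turn": 0.1,"gripper": 0.5},
    {"dx": -29,"dy": 4,"dz": 0,"turn": 0.12,"gripper": 0.5},
    {"dx": 0,"dy": 0,"dz": 0,"turn": 0,"gripper": 0.5},
    {"dx": 0,"dy": 0,"dz": 0,"turn": 0,"gripper": 0.5},
  ],
)

```text
clock: 3.0
ee_pos: [0.492, -0.1518, 0.2226]
tool_rot: [0.0, 0.718, 0.696, 0.0]
wrist_force: [-0.4, 0.2, 0.3]
opening: 0.0442
```

```bash
python3 - <<'E'
from h import *
show()
plan([(499.2,-180.8,145,-.039,3)])
E
```

```text
t 3.0 tcp [ 491.96 -151.76  222.62] yaw -0.0308 tilt [ 0.0001 -0.0001] F [-0.37  0.24  0.26] M [-0.104  0.098  0.042] op 44.17 q [-0.43  0.24  1.69 -0.    1.21 -0.4 ]
{'dx': -9.6, 'dy': 2.7, 'dz': 25.9, 'turn': 0.003}
{'dx': -9.6, 'dy': 2.7, 'dz': 25.9, 'turn': 0.003}
{'dx': -9.6, 'dy': 2.8, 'dz': 25.9, 'turn': 0.003}
--
```

Request:
step_arm(
  series=[
    {"dx": -14.5,"dy": 4,"dz": 35,"turn": 0.008,"gripper": 0.5},
    {"dx": -14.5,"dy": 4,"dz": 35,"turn": 0,"gripper": 0.5},
    {"dx": 0,"dy": 0,"dz": 10,"turn": 0,"gripper": 0.5},
    {"dx": 0,"dy": 0,"dz": 0,"turn": 0,"gripper": 0.5},
    {"dx": 0,"dy": 0,"dz": 0,"turn": 0,"gripper": 0.5},
  ],
)

```text
clock: 3.42
ee_pos: [0.4981, -0.1782, 0.1427]
tool_rot: [-0.001, 0.72, 0.694, -0.0]
wrist_force: [-0.1, 0.7, -0.4]
opening: 0.0439
```

```bash
python3 - <<'E'
from h import *
show()
fs=bot.grab_frame("scene");ft=bot.grab_frame("top")
a=np.hstack([cv2.resize(fs["image"][130:250,180:300],(400,400)),cv2.resize(ft["image"][230:350,340:460],(400,400))])
cv2.imwrite("pics/g1.png",a[:,:,::-1])
plan([(499.2,-180.8,68,-.039,3)])
E
```

```text
t 3.42 tcp [ 498.13 -178.15  142.72] yaw -0.0357 tilt [-0.0017  0.0013] F [-0.07  0.69 -0.41] M [-0.113  0.132  0.024] op 43.91 q [-0.47  0.35  1.75  0.    1.04 -0.44]
{'dx': -0.6, 'dy': -0.1, 'dz': 25.4, 'turn': 0.001}
{'dx': -0.6, 'dy': -0.1, 'dz': 25.4, 'turn': 0.001}
{'dx': -0.6, 'dy': -0.1, 'dz': 25.4, 'turn': 0.001}
--
```

View pics/g1.png

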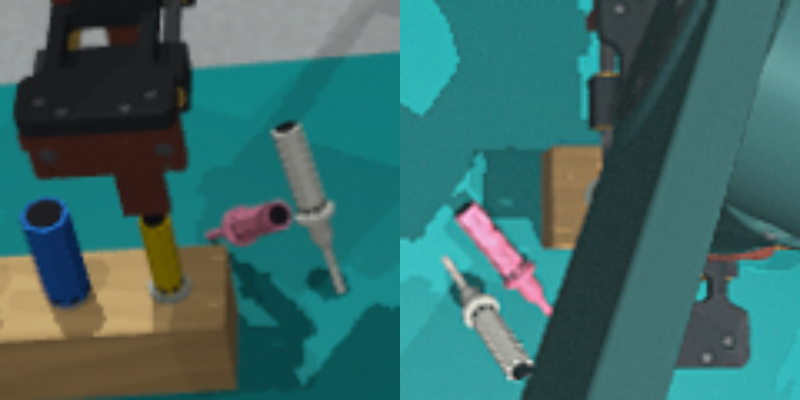

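Request:
step_arm(
  series=[
    {"dx": -1.5,"dy": 0.5,"dz": 20,"turn": 0.002,"gripper": 0.5},
    {"dx": -0.5,"dy": 0,"dz": 20,"turn": 0,"gripper": 0.5},
    {"dx": 0,"dy": 0,"dz": 20,"turn": 0,"gripper": 0.5},
    {"dx": 0,"dy": 0,"dz": 14,"turn": 0,"gripper": 0.5},
    {"dx": 0,"dy": 0,"dz": 0,"turn": 0,"gripper": 0.5},
    {"dx": 0,"dy": 0,"dz": 0,"turn": 0,"gripper": 0.5},
  ],
)

```text
clock: 4.02
ee_pos: [0.4997, -0.1813, 0.0697]
tool_rot: [0.0, 0.72, 0.693, 0.0]
wrist_force: [-0.0, -0.1, 0.6]
opening: 0.0435
```

```bash
python3 - <<'E'
from h import *
show()
fs=bot.grab_frame("scene");ft=bot.grab_frame("top")
a=np.hstack([cv2.resize(fs["image"][130:250,180:300],(400,400)),cv2.resize(ft["image"][230:350,340:460],(400,400))])
cv2.imwrite("pics/g2.png",a[:,:,::-1])
E
```

```text
t 4.02 tcp [ 499.65 -181.31   69.68] yaw -0.0382 tilt [ 0.0006 -0.0003] F [-0.02 -0.12  0.61] M [-0.062  0.063 -0.049] op 43.46 q [-0.48  0.45  1.82  0.    0.87 -0.44]
```

View pics/g2.png

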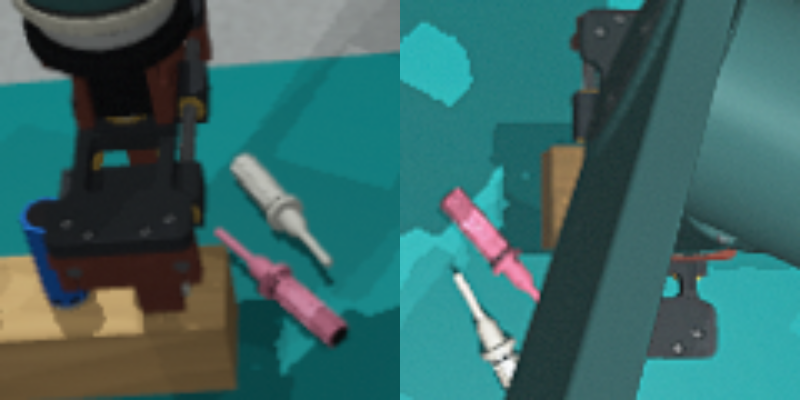

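Request:
step_arm(
  series=[
    {"dx": 0,"dy": 0,"dz": 0,"turn": 0,"gripper": 1},
    {"dx": 0,"dy": 0,"dz": 0,"turn": 0,"gripper": 1},
    {"dx": 0,"dy": 0,"dz": 0,"turn": 0,"gripper": 1},
    {"dx": 0,"dy": 0,"dz": 0,"turn": 0,"gripper": 1},
    {"dx": 0,"dy": 0,"dz": 0,"turn": 0,"gripper": 1},
    {"dx": 0,"dy": 0,"dz": 0,"turn": 0,"gripper": 1},
    {"dx": 0,"dy": 0,"dz": 0,"turn": 0,"gripper": 1},
    {"dx": 0,"dy": 0,"dz": 0,"turn": 0,"gripper": 1},
  ],
  force=40,
)

```text
clock: 4.78
ee_pos: [0.4993, -0.1818, 0.069]
tool_rot: [0.0, 0.721, 0.693, 0.0]
wrist_force: [-1.0, 0.3, 5.9]
opening: 0.0158
```

```bash
python3 - <<'E'
from h import *
show()
E
```

```text
t 4.78 tcp [ 499.35 -181.78   68.99] yaw -0.039 tilt [ 0.0003 -0.0003] F [-0.97  0.32  5.86] M [0.014 0.2   0.027] op 15.83 q [-0.48  0.45  1.82 -0.    0.87 -0.44]
```

Request:
step_arm(
  series=[
    {"dx": 0,"dy": 0,"dz": -3,"turn": 0,"gripper": 1},
    {"dx": 0,"dy": 0,"dz": -6,"turn": 0,"gripper": 1},
    {"dx": 0,"dy": 0,"dz": -12,"turn": 0,"gripper": 1},
    {"dx": 0,"dy": 0,"dz": -18,"turn": 0,"gripper": 1},
    {"dx": 0,"dy": 0,"dz": -18,"turn": 0,"gripper": 1},
    {"dx": 0,"dy": 0,"dz": -18,"turn": 0,"gripper": 1},
    {"dx": 0,"dy": 0,"dz": -15,"turn": 0,"gripper": 1},
    {"dx": 0,"dy": 0,"dz": 0,"turn": 0,"gripper": 1},
  ],
)

```text
clock: 5.45
ee_pos: [0.501, -0.1825, 0.1617]
tool_rot: [0.002, 0.721, 0.693, 0.001]
wrist_force: [1.1, -0.1, 0.4]
opening: 0.0162
```

```bash
python3 - <<'E'
from h import *
show()
plan([(643.7,98.9,150,-.197,9)])
E
```

```text
t 5.45 tcp [ 500.96 -182.54  161.69] yaw -0.0389 tilt [ 0.0046 -0.0025] F [ 1.14 -0.13  0.43] M [-0.136  0.075 -0.029] op 16.21 q [-0.48  0.33  1.73 -0.    1.08 -0.44]
{'dx': 31.9, 'dy': 14.6, 'dz': 1.3, 'turn': 0.018}
{'dx': 32.1, 'dy': 14.1, 'dz': 1.3, 'turn': 0.018}
{'dx': 32.4, 'dy': 13.5, 'dz': 1.3, 'turn': 0.018}
{'dx': 32.6, 'dy': 12.9, 'dz': 1.3, 'turn': 0.018}
{'dx': 32.8, 'dy': 12.4, 'dz': 1.3, 'turn': 0.018}
{'dx': 33.0, 'dy': 11.8, 'dz': 1.3, 'turn': 0.018}
{'dx': 33.2, 'dy': 11.2, 'dz': 1.3, 'turn': 0.018}
{'dx': 33.4, 'dy': 10.6, 'dz': 1.3, 'turn': 0.018}
{'dx': 33.6, 'dy': 10.0, 'dz': 1.3, 'turn': 0.018}
--
```

Request:
step_arm(
  series=[
    {"dx": 32,"dy": 14.5,"dz": 0,"turn": 0.018,"gripper": 1},
    {"dx": 32,"dy": 14,"dz": 0,"turn": 0.018,"gripper": 1},
    {"dx": 32.5,"dy": 13.5,"dz": 0,"turn": 0.018,"gripper": 1},
    {"dx": 32.5,"dy": 13,"dz": 0,"turn": 0.018,"gripper": 1},
    {"dx": 33,"dy": 12.5,"dz": 0,"turn": 0.018,"gripper": 1},
    {"dx": 33,"dy": 12,"dz": 0,"turn": 0.018,"gripper": 1},
    {"dx": 33,"dy": 11,"dz": 0,"turn": 0.018,"gripper": 1},
    {"dx": 33.5,"dy": 10.5,"dz": 0,"turn": 0.018,"gripper": 1},
    {"dx": 33.5,"dy": 10,"dz": 0,"turn": 0.014,"gripper": 1},
    {"dx": 0,"dy": 0,"dz": 0,"turn": 0,"gripper": 1},
  ],
)

```text
clock: 6.28
ee_pos: [0.6446, 0.1051, 0.1576]
tool_rot: [-0.0, 0.772, 0.635, 0.002]
wrist_force: [0.1, 0.1, 0.2]
opening: 0.0162
```

Request:
step_arm(
  series=[
    {"dx": 0,"dy": 0,"dz": 10,"turn": 0,"gripper": 1},
    {"dx": 0,"dy": 0,"dz": 10,"turn": 0,"gripper": 1},
    {"dx": 0,"dy": 0,"dz": 0,"turn": 0,"gripper": 1},
    {"dx": 0,"dy": 0,"dz": 0,"turn": 0,"gripper": 1},
  ],
)

```text
clock: 6.62
ee_pos: [0.6404, 0.0982, 0.1368]
tool_rot: [-0.001, 0.774, 0.634, -0.002]
wrist_force: [0.8, 0.6, 0.2]
opening: 0.0161
```

```bash
python3 - <<'E'
from h import *
show()
fs=bot.grab_frame("scene");ft=bot.grab_frame("top")
cv2.imwrite("pics/h1t.png",ft["image"][:,:,::-1])
crop(fs,(400,255),(80,60),5,"pics/h1s.png")
plan([(643.7,98.9,130,-.197,1)])
E
```

```text
t 6.62 tcp [640.37  98.19 136.83] yaw -0.1984 tilt [-0.004  -0.0005] F [0.81 0.56 0.21] M [-0.011 -0.04  -0.031] op 16.13 q [ 0.05  0.51  1.49 -0.    1.15  0.24]
pics/h1s.png origin 320 195 scale 5
{'dx': 0.9, 'dy': 1.8, 'dz': 8.3, 'turn': -0.001}
--
```

View pics/h1t.png

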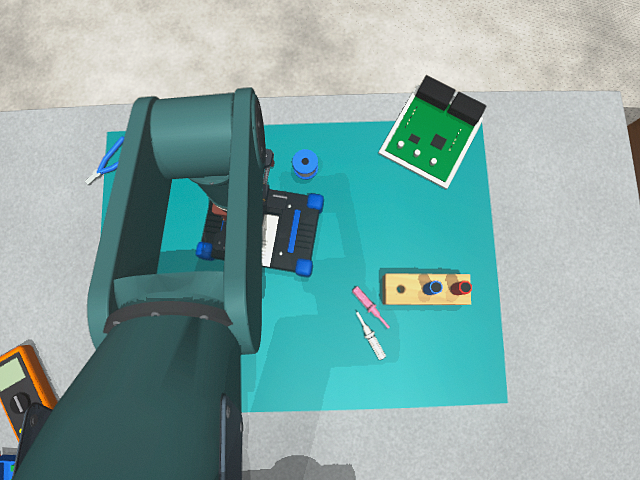

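View pics/h1s.png

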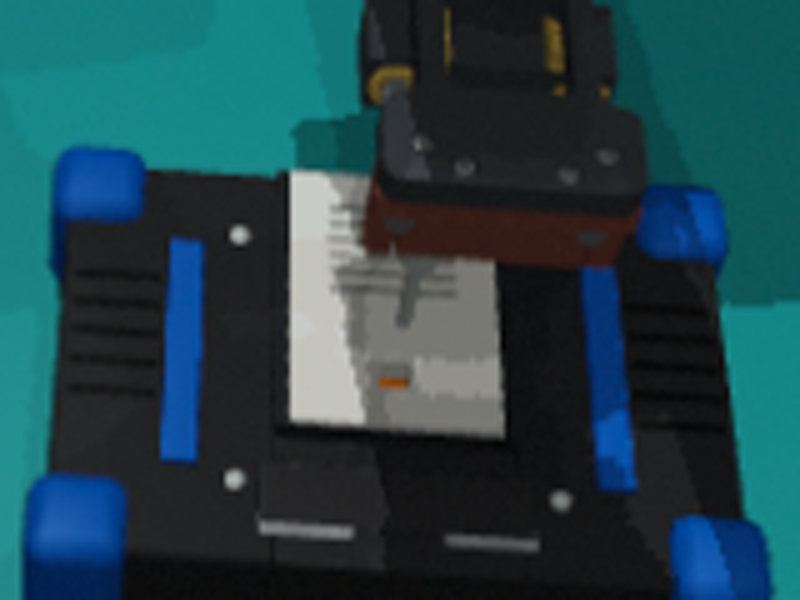

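Request:
step_arm(
  series=[
    {"dx": 1,"dy": 3,"dz": 0,"turn": 0,"gripper": 1},
    {"dx": 0,"dy": 0,"dz": 0,"turn": 0,"gripper": 1},
    {"dx": 0,"dy": 0,"dz": 0,"turn": 0,"gripper": 1},
    {"dx": 0,"dy": 0,"dz": 0,"turn": 0,"gripper": 1},
  ],
)

```text
clock: 7.05
ee_pos: [0.6457, 0.0998, 0.139]
tool_rot: [0.0, 0.773, 0.634, 0.0]
wrist_force: [-0.1, -0.0, -0.2]
opening: 0.016
```

```bash
python3 - <<'E'
from h import *
show()
fs=bot.grab_frame("scene")
s,R=st();tip=s["ee_pos"]+R[:,2]*.064
print("tip",tip,"pred px",proj(fs,tip)[0])
crop(fs,(402,263),(32,24),16,"pics/h2.png")
E
```

```text
t 7.05 tcp [645.69  99.77 139.01] yaw -0.1972 tilt [ 0.0006 -0.0001] F [-0.14 -0.01 -0.22] M [-0.099  0.058 -0.02 ] op 15.99 q [ 0.05  0.51  1.48 -0.    1.15  0.24]
tip [0.64561694 0.09982468 0.07493275] pred px [402.05592129 260.58951217]
pics/h2.png origin 370 239 scale 16
```

View pics/h2.png

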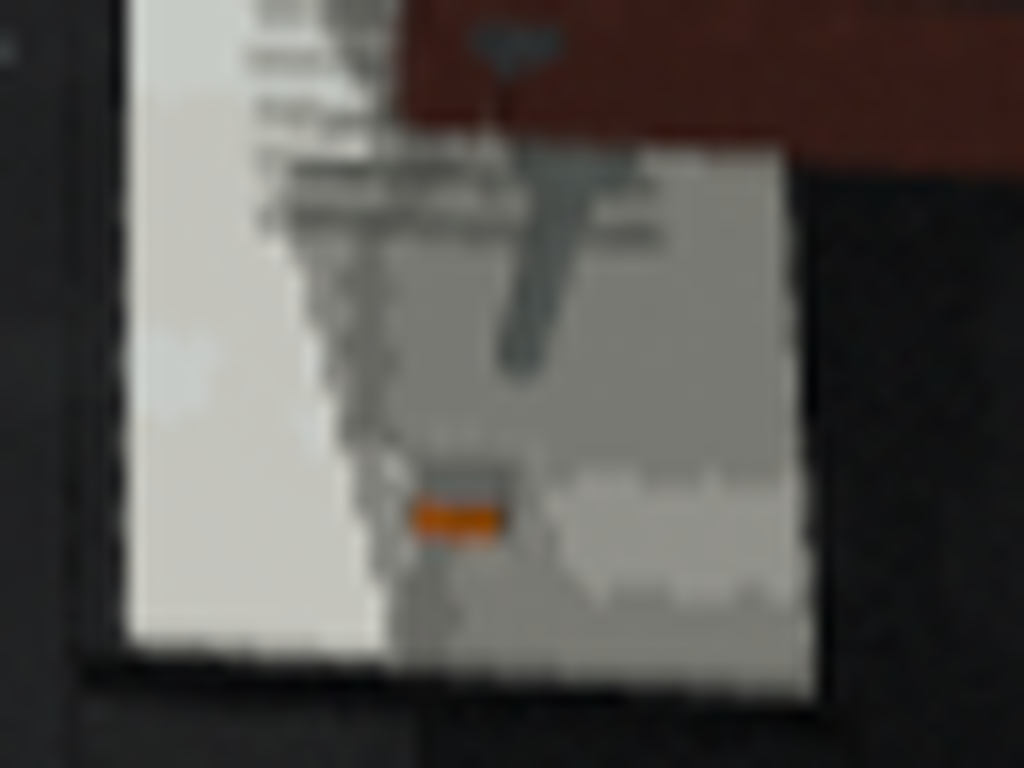

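```bash
python3 - <<'E'
from h import *
fs=bot.grab_frame("scene");show()
for p in ((398.5,268.8),(398.9,270.1)): print(onz(fs,p,.047))
# mouth prediction
c,s_=np.cos(-.197),np.sin(-.197)
for P in ((.6431,.099),(.6440,.099)):
    print(P,np.round((proj(fs,[[P[0]+c*a-s_*b,P[1]+s_*a+c*b,.047] for a,b in((.0055,.0055),(.0055,-.0055),(-.0055,-.0055),(-.0055,.0055))])+[.35,1.3]-[370,239])*16))
T=np.array(fs["cam_to_world"]);v=T[:3,3]-[.6435,.099,.047];print(v/v[2])
E
```

```text
t 7.15 tcp [645.49  99.89 138.84] yaw -0.197 tilt [ 0.0002 -0.0001] F [-0.19  0.17 -1.22] M [-0.083  0.071  0.009] op 16.02 q [ 0.05  0.51  1.48 -0.    1.15  0.24]
[0.64297657 0.09834739 0.047     ]
[0.64563636 0.09845191 0.047     ]
(0.6431, 0.099) [[521. 545.]
 [417. 538.]
 [415. 451.]
 [519. 458.]]
(0.644, 0.099) [[523. 552.]
 [419. 545.]
 [417. 458.]
 [520. 465.]]
[ 0.63559283 -0.28173529  1.        ]
```

Request:
step_arm(
  series=[
    {"dx": -1.75,"dy": -2.4,"dz": 10,"turn": 0,"gripper": 1},
    {"dx": 0,"dy": 0,"dz": 12,"turn": 0,"gripper": 1},
    {"dx": 0,"dy": 0,"dz": 0,"turn": 0,"gripper": 1},
    {"dx": 0,"dy": 0,"dz": 0,"turn": 0,"gripper": 1},
    {"dx": 0,"dy": 0,"dz": 0,"turn": 0,"gripper": 1},
  ],
)

```text
clock: 7.57
ee_pos: [0.6424, 0.0987, 0.1161]
tool_rot: [-0.0, 0.773, 0.634, -0.0]
wrist_force: [0.3, 0.5, -0.9]
opening: 0.0162
```

```bash
python3 - <<'E'
from h import *
show()
fs=bot.grab_frame("scene")
s,R=st();tip=s["ee_pos"]+R[:,2]*.064
print("tip",tip,"pred crop px",(proj(fs,tip)[0]+[.35,1.3]-[370,239])*16)
crop(fs,(402,263),(32,24),16,"pics/h3.png")
E
```

```text
t 7.57 tcp [642.43  98.69 116.08] yaw -0.197 tilt [-0.001  -0.0001] F [ 0.25  0.45 -0.89] M [-0.067  0.036  0.063] op 16.19 q [ 0.05  0.53  1.51 -0.    1.1   0.24]
tip [0.64282101 0.09871887 0.05253661] pred crop px [471.94049311 466.78601328]
pics/h3.png origin 370 239 scale 16
```

View pics/h3.png

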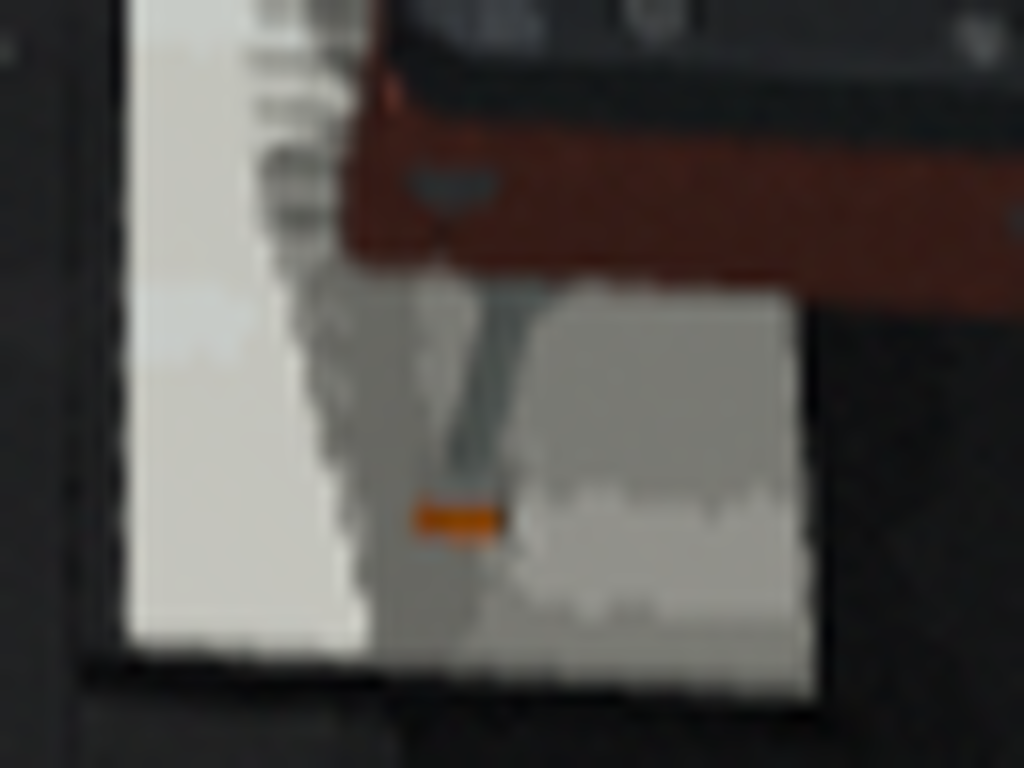

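Request:
step_arm(
  series=[
    {"dx": 0,"dy": 0,"dz": 2,"turn": 0,"gripper": 1},
    {"dx": 0,"dy": 0,"dz": 2,"turn": 0,"gripper": 1},
    {"dx": 0,"dy": 0,"dz": 2,"turn": 0,"gripper": 1},
    {"dx": 0,"dy": 0,"dz": 1.5,"turn": 0,"gripper": 1},
    {"dx": 0,"dy": 0,"dz": 0,"turn": 0,"gripper": 1},
    {"dx": 0,"dy": 0,"dz": 0,"turn": 0,"gripper": 1},
  ],
)

```text
clock: 8.12
ee_pos: [0.6426, 0.0987, 0.109]
tool_rot: [-0.0, 0.773, 0.634, -0.0]
wrist_force: [-0.2, 0.5, -0.7]
opening: 0.0162
```

```bash
python3 - <<'E'
from h import *
show()
fs=bot.grab_frame("scene")
show()
crop(fs,(402,263),(32,24),16,"pics/h4.png")
E
```

```text
t 8.12 tcp [642.64  98.68 109.02] yaw -0.197 tilt [-0.0003 -0.0001] F [-0.2   0.49 -0.7 ] M [-0.009  0.07  -0.001] op 16.18 q [ 0.05  0.54  1.51 -0.    1.09  0.24]
t 8.17 tcp [642.76  98.65 109.15] yaw -0.1971 tilt [-0.     -0.0001] F [-0.12  0.15  0.49] M [-0.097  0.084 -0.002] op 15.99 q [ 0.05  0.54  1.51 -0.    1.09  0.24]
pics/h4.png origin 370 239 scale 16
```

View pics/h4.png

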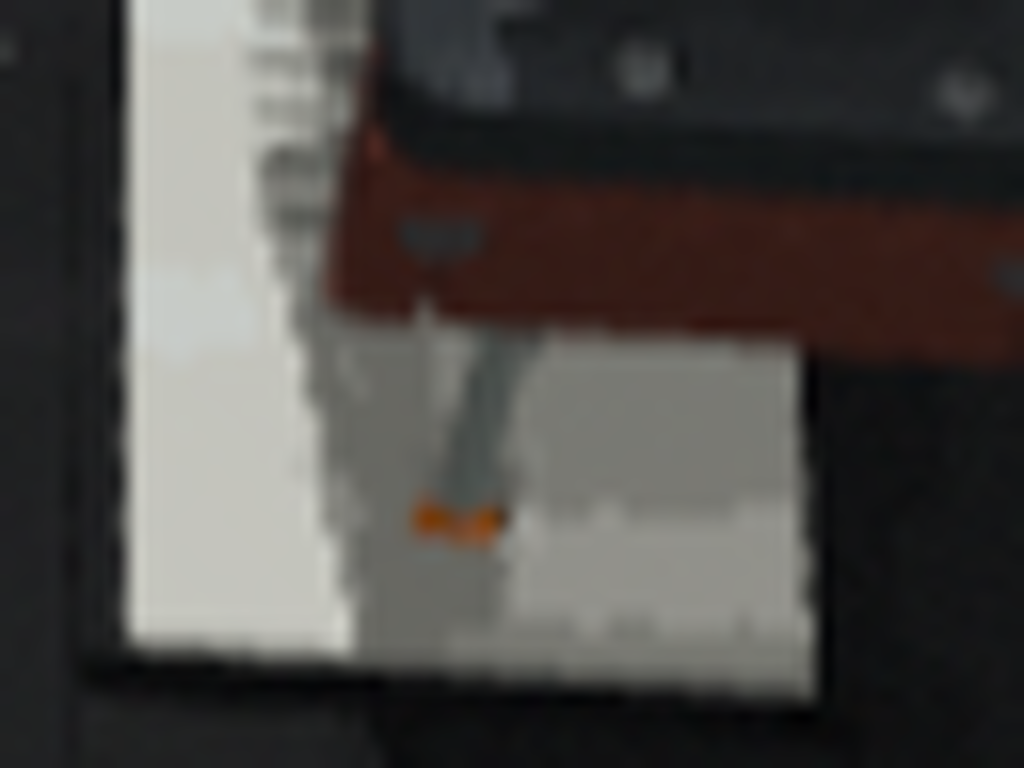

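Request:
step_arm(
  series=[
    {"dx": 0,"dy": 0,"dz": 1,"turn": 0,"gripper": 1},
    {"dx": 0,"dy": 0,"dz": 1,"turn": 0,"gripper": 1},
    {"dx": 0,"dy": 0,"dz": 1,"turn": 0,"gripper": 1},
    {"dx": 0,"dy": 0,"dz": 0,"turn": 0,"gripper": 1},
  ],
)

```text
clock: 8.5
ee_pos: [0.6426, 0.0987, 0.1059]
tool_rot: [-0.0, 0.773, 0.634, -0.0]
wrist_force: [0.9, -0.8, -1.0]
opening: 0.0161
```

Request:
step_arm(
  series=[
    {"dx": 0,"dy": 0,"dz": 1,"turn": 0,"gripper": 1},
    {"dx": 0,"dy": 0,"dz": 0.5,"turn": 0,"gripper": 1},
    {"dx": 0,"dy": 0,"dz": 0,"turn": 0,"gripper": 1},
    {"dx": 0,"dy": 0,"dz": 0,"turn": 0,"gripper": 1},
  ],
)

```text
clock: 8.83
ee_pos: [0.6427, 0.0987, 0.1046]
tool_rot: [0.0, 0.773, 0.634, -0.0]
wrist_force: [-0.7, 0.6, -0.1]
opening: 0.0159
```

Request:
step_arm(
  series=[
    {"dx": 0,"dy": 0,"dz": 0.5,"turn": 0,"gripper": 1},
    {"dx": 0,"dy": 0,"dz": 0.5,"turn": 0,"gripper": 1},
    {"dx": 0,"dy": 0,"dz": 0,"turn": 0,"gripper": 1},
    {"dx": 0,"dy": 0,"dz": 0,"turn": 0,"gripper": 1},
  ],
)

```text
clock: 9.17
ee_pos: [0.6427, 0.0987, 0.1036]
tool_rot: [-0.0, 0.773, 0.634, -0.0]
wrist_force: [0.7, -0.7, -0.5]
opening: 0.0164
```

Request:
step_arm(
  series=[
    {"dx": 0,"dy": 0,"dz": 0.5,"turn": 0,"gripper": 1},
    {"dx": 0,"dy": 0,"dz": 0.5,"turn": 0,"gripper": 1},
    {"dx": 0,"dy": 0,"dz": 0,"turn": 0,"gripper": 1},
    {"dx": 0,"dy": 0,"dz": 0,"turn": 0,"gripper": 1},
  ],
)

```text
clock: 9.5
ee_pos: [0.6427, 0.0986, 0.1026]
tool_rot: [-0.0, 0.773, 0.634, -0.0]
wrist_force: [0.4, 0.6, -0.7]
opening: 0.0161
```

Request:
step_arm(
  series=[
    {"dx": 0,"dy": 0,"dz": 0.5,"turn": 0,"gripper": 1},
    {"dx": 0,"dy": 0,"dz": 0.5,"turn": 0,"gripper": 1},
    {"dx": 0,"dy": 0,"dz": 0,"turn": 0,"gripper": 1},
    {"dx": 0,"dy": 0,"dz": 0,"turn": 0,"gripper": 1},
  ],
)

```text
clock: 9.83
ee_pos: [0.6428, 0.0987, 0.1017]
tool_rot: [0.0, 0.773, 0.634, 0.0]
wrist_force: [0.6, -0.4, -0.5]
opening: 0.0167
```

```bash
python3 - <<'E'
from h import *
show();bot.grab_frame("scene");show()
E
```

```text
t 9.83 tcp [642.79  98.67 101.69] yaw -0.197 tilt [ 0.0001 -0.0001] F [ 0.61 -0.41 -0.54] M [-0.055  0.075  0.023] op 16.69 q [ 0.05  0.55  1.52 -0.    1.07  0.24]
t 9.88 tcp [642.76  98.66 101.65] yaw -0.197 tilt [ 0.     -0.0001] F [ 0.49 -0.23 -0.43] M [-0.061  0.042 -0.026] op 16.04 q [ 0.05  0.55  1.52 -0.    1.07  0.24]
```

Request:
step_arm(
  series=[
    {"dx": 0,"dy": 0,"dz": 0.5,"turn": 0,"gripper": 1},
    {"dx": 0,"dy": 0,"dz": 0.3,"turn": 0,"gripper": 1},
    {"dx": 0,"dy": 0,"dz": 0,"turn": 0,"gripper": 1},
    {"dx": 0,"dy": 0,"dz": 0,"turn": 0,"gripper": 1},
  ],
)

```text
clock: 10.22
ee_pos: [0.6429, 0.0987, 0.1011]
tool_rot: [0.0, 0.773, 0.634, 0.0]
wrist_force: [-1.3, -0.3, 2.6]
opening: 0.0163
```

Request:
step_arm(
  series=[
    {"dx": 0,"dy": 0,"dz": 0.5,"turn": 0,"gripper": 1},
    {"dx": 0,"dy": 0,"dz": 0.3,"turn": 0,"gripper": 1},
    {"dx": 0,"dy": 0,"dz": 0,"turn": 0,"gripper": 1},
    {"dx": 0,"dy": 0,"dz": 0,"turn": 0,"gripper": 1},
  ],
)

```text
clock: 10.55
ee_pos: [0.6429, 0.0987, 0.1003]
tool_rot: [0.0, 0.773, 0.634, 0.0]
wrist_force: [-1.5, 0.6, 4.7]
opening: 0.0163
```

Request:
step_arm(
  series=[
    {"dx": 0,"dy": 0,"dz": 0.4,"turn": 0,"gripper": 1},
    {"dx": 0,"dy": 0,"dz": 0.4,"turn": 0,"gripper": 1},
    {"dx": 0,"dy": 0,"dz": 0,"turn": 0,"gripper": 1},
    {"dx": 0,"dy": 0,"dz": 0,"turn": 0,"gripper": 1},
  ],
)

```text
clock: 10.88
ee_pos: [0.643, 0.0987, 0.0996]
tool_rot: [0.0, 0.773, 0.634, 0.0]
wrist_force: [-1.0, 0.9, 5.7]
opening: 0.016
```

```bash
python3 - <<'E'
from h import *
for i in range(3): show();bot.grab_frame("scene")
E
```

```text
t 10.88 tcp [642.99  98.68  99.56] yaw -0.197 tilt [ 0.0005 -0.0001] F [-0.97  0.92  5.7 ] M [-0.116  0.3    0.03 ] op 16.04 q [ 0.05  0.55  1.52 -0.    1.07  0.24]
t 10.93 tcp [642.95  98.7   99.58] yaw -0.197 tilt [ 0.0005 -0.0001] F [-1.19 -0.2   5.98] M [-0.104  0.289 -0.003] op 16.2 q [ 0.05  0.55  1.52 -0.    1.07  0.24]
t 10.98 tcp [642.96  98.68  99.56] yaw -0.197 tilt [ 0.0005 -0.0001] F [-0.41  0.3   4.54] M [-0.087  0.245  0.015] op 16.11 q [ 0.05  0.55  1.52 -0.    1.07  0.24]
```

Request:
step_arm(
  series=[
    {"dx": 0,"dy": 0,"dz": 0.4,"turn": 0,"gripper": 1},
    {"dx": 0,"dy": 0,"dz": 0.4,"turn": 0,"gripper": 1},
    {"dx": 0,"dy": 0,"dz": 0,"turn": 0,"gripper": 1},
    {"dx": 0,"dy": 0,"dz": 0,"turn": 0,"gripper": 1},
  ],
)

```text
clock: 11.37
ee_pos: [0.643, 0.0987, 0.099]
tool_rot: [0.0, 0.773, 0.634, 0.0]
wrist_force: [-1.9, -0.2, 7.4]
opening: 0.0161
```

```bash
python3 - <<'E'
from h import *
for i in range(4): show();bot.grab_frame("scene")
E
```

```text
t 11.37 tcp [643.04  98.67  98.96] yaw -0.197 tilt [ 0.0007 -0.0001] F [-1.93 -0.25  7.37] M [-0.089  0.347 -0.028] op 16.07 q [ 0.05  0.55  1.52 -0.    1.07  0.24]
t 11.42 tcp [643.02  98.68  98.97] yaw -0.197 tilt [ 0.0006 -0.0001] F [-1.   -0.59  6.84] M [-0.073  0.327  0.02 ] op 16.26 q [ 0.05  0.55  1.52 -0.    1.07  0.24]
t 11.47 tcp [643.04  98.65  98.98] yaw -0.197 tilt [ 0.0007 -0.0001] F [-1.03  0.59  7.23] M [-0.107  0.373 -0.022] op 15.79 q [ 0.05  0.55  1.52 -0.    1.07  0.24]
t 11.52 tcp [643.02  98.7   98.98] yaw -0.197 tilt [ 0.0007 -0.0001] F [-1.26 -0.44  7.09] M [-0.113  0.377  0.018] op 16.1 q [ 0.05  0.55  1.52 -0.    1.07  0.24]
```

Request:
step_arm(
  series=[
    {"dx": 0,"dy": 0,"dz": 0.4,"turn": 0,"gripper": 1},
    {"dx": 0,"dy": 0,"dz": 0,"turn": 0,"gripper": 1},
    {"dx": 0,"dy": 0,"dz": 0,"turn": 0,"gripper": 1},
  ],
)

```text
clock: 11.82
ee_pos: [0.6431, 0.0987, 0.0987]
tool_rot: [0.0, 0.773, 0.634, 0.0]
wrist_force: [-1.5, -0.0, 7.7]
opening: 0.0163
```

```bash
python3 - <<'E'
from h import *
for i in range(4): show();bot.grab_frame("scene")
E
```

```text
t 11.82 tcp [643.07  98.68  98.69] yaw -0.197 tilt [ 0.0008 -0.0001] F [-1.46 -0.    7.71] M [-0.044  0.442  0.021] op 16.28 q [ 0.05  0.55  1.52 -0.    1.07  0.24]
t 11.87 tcp [643.07  98.71  98.71] yaw -0.1969 tilt [ 0.0008 -0.    ] F [-1.13 -0.13  8.55] M [-0.071  0.383  0.032] op 16.09 q [ 0.05  0.55  1.52 -0.    1.07  0.24]
t 11.92 tcp [643.07  98.68  98.71] yaw -0.197 tilt [ 0.0008 -0.0001] F [-1.34 -0.8   8.08] M [-0.103  0.392 -0.018] op 16.07 q [ 0.05  0.55  1.52 -0.    1.07  0.24]
t 11.97 tcp [643.08  98.72  98.69] yaw -0.197 tilt [ 0.0008 -0.    ] F [-1.5   0.19  7.05] M [-0.11   0.378  0.012] op 16.23 q [ 0.05  0.55  1.52 -0.    1.07  0.24]
```

Request:
step_arm(
  series=[
    {"dx": 0,"dy": -1,"dz": 0,"turn": 0,"gripper": 1},
    {"dx": 0,"dy": -1,"dz": 0,"turn": 0,"gripper": 1},
    {"dx": 0,"dy": -1,"dz": 0,"turn": 0,"gripper": 1},
    {"dx": 0,"dy": 0,"dz": 0,"turn": 0,"gripper": 1},
  ],
)

```text
clock: 12.35
ee_pos: [0.642, 0.099, 0.0993]
tool_rot: [0.002, 0.773, 0.634, 0.002]
wrist_force: [2.7, -1.1, 6.9]
opening: 0.0161
```

Request:
step_arm(
  series=[
    {"dx": 0,"dy": -0.5,"dz": 0,"turn": 0,"gripper": 1},
    {"dx": 0,"dy": -0.5,"dz": 0,"turn": 0,"gripper": 1},
    {"dx": 0,"dy": -0.5,"dz": 0,"turn": 0,"gripper": 1},
    {"dx": 0,"dy": 0,"dz": 0,"turn": 0,"gripper": 1},
  ],
)

```text
clock: 12.68
ee_pos: [0.6408, 0.0992, 0.0993]
tool_rot: [0.002, 0.773, 0.634, 0.002]
wrist_force: [1.8, -0.7, 5.6]
opening: 0.0164
```

```bash
python3 - <<'E'
from h import *
for i in range(3): show();bot.grab_frame("scene")
E
```

```text
t 12.68 tcp [640.83  99.25  99.29] yaw -0.197 tilt [ 0.0051 -0.0005] F [ 1.8  -0.74  5.61] M [-0.384 -0.434 -0.043] op 16.4 q [ 0.05  0.55  1.53 -0.    1.06  0.25]
t 12.73 tcp [640.82  99.26  99.29] yaw -0.1969 tilt [ 0.0051 -0.0005] F [ 1.77 -1.81  6.61] M [-0.336 -0.484 -0.003] op 16.4 q [ 0.05  0.55  1.53 -0.    1.06  0.24]
t 12.78 tcp [640.88  99.26  99.29] yaw -0.1969 tilt [ 0.0051 -0.0005] F [ 2.41 -0.84  7.  ] M [-0.334 -0.488  0.038] op 16.45 q [ 0.05  0.55  1.53 -0.    1.06  0.24]
```

Request:
step_arm(
  series=[
    {"dx": 0,"dy": 0.5,"dz": 0.4,"turn": 0,"gripper": 1},
    {"dx": 0,"dy": 0,"dz": 0.4,"turn": 0,"gripper": 1},
    {"dx": 0,"dy": 0,"dz": 0,"turn": 0,"gripper": 1},
    {"dx": 0,"dy": 0,"dz": 0,"turn": 0,"gripper": 1},
  ],
)

```text
clock: 13.17
ee_pos: [0.6411, 0.0992, 0.0986]
tool_rot: [0.002, 0.773, 0.634, 0.002]
wrist_force: [1.0, -0.9, 8.2]
opening: 0.016
```

```bash
python3 - <<'E'
from h import *
for i in range(4): show();bot.grab_frame("scene")
E
```

```text
t 13.17 tcp [641.1   99.19  98.57] yaw -0.197 tilt [ 0.0046 -0.0004] F [ 1.03 -0.91  8.21] M [-0.303 -0.284  0.042] op 16.0 q [ 0.05  0.55  1.53 -0.    1.06  0.24]
t 13.22 tcp [641.09  99.19  98.61] yaw -0.1969 tilt [ 0.0046 -0.0004] F [ 2.09 -1.16  7.48] M [-0.251 -0.234 -0.01 ] op 16.51 q [ 0.05  0.55  1.53 -0.    1.06  0.24]
t 13.27 tcp [641.06  99.2   98.57] yaw -0.1969 tilt [ 0.0045 -0.0005] F [ 1.12 -1.27  8.01] M [-0.307 -0.249 -0.022] op 16.0 q [ 0.05  0.55  1.53 -0.    1.06  0.24]
t 13.32 tcp [641.1   99.21  98.59] yaw -0.1969 tilt [ 0.0046 -0.0004] F [ 2.02 -0.1   7.43] M [-0.311 -0.277  0.066] op 16.25 q [ 0.05  0.55  1.53 -0.    1.06  0.24]
```

Request:
step_arm(
  series=[
    {"dx": 0,"dy": -0.7,"dz": 0.1,"turn": 0,"gripper": 1},
    {"dx": 0,"dy": -0.7,"dz": 0.1,"turn": 0,"gripper": 1},
    {"dx": 0,"dy": -0.7,"dz": 0,"turn": 0,"gripper": 1},
    {"dx": 0,"dy": -0.7,"dz": 0,"turn": 0,"gripper": 1},
    {"dx": 0,"dy": 0,"dz": 0,"turn": 0,"gripper": 1},
  ],
)

```text
clock: 13.78
ee_pos: [0.6389, 0.0997, 0.0986]
tool_rot: [0.002, 0.773, 0.634, 0.002]
wrist_force: [2.5, -2.2, 7.5]
opening: 0.0166
```

```bash
python3 - <<'E'
from h import *
for i in range(3): show();bot.grab_frame("scene")
E
```

```text
t 13.78 tcp [638.86  99.66  98.6 ] yaw -0.1969 tilt [ 0.0058 -0.0005] F [ 2.46 -2.19  7.53] M [-0.381 -0.41   0.038] op 16.58 q [ 0.05  0.54  1.53 -0.    1.06  0.25]
t 13.83 tcp [638.88  99.69  98.59] yaw -0.1969 tilt [ 0.0058 -0.0005] F [ 2.14 -1.79  7.  ] M [-0.362 -0.468 -0.022] op 16.06 q [ 0.05  0.54  1.53 -0.    1.06  0.25]
t 13.88 tcp [638.85  99.69  98.59] yaw -0.1969 tilt [ 0.0057 -0.0005] F [ 2.04 -1.17  7.9 ] M [-0.404 -0.438 -0.032] op 16.29 q [ 0.05  0.54  1.53 -0.    1.06  0.25]
```

Request:
step_arm(
  series=[
    {"dx": 0,"dy": 0,"dz": 0.2,"turn": 0,"gripper": 1},
    {"dx": 0,"dy": -1,"dz": 0,"turn": 0,"gripper": 1},
    {"dx": 0,"dy": -1,"dz": 0,"turn": 0,"gripper": 1},
    {"dx": 0,"dy": -1,"dz": 0,"turn": 0,"gripper": 1},
    {"dx": 0,"dy": 0,"dz": 0,"turn": 0,"gripper": 1},
  ],
)

```text
clock: 14.35
ee_pos: [0.6359, 0.1003, 0.0985]
tool_rot: [0.002, 0.773, 0.634, 0.002]
wrist_force: [3.0, -1.0, 7.8]
opening: 0.0162
```

```bash
python3 - <<'E'
from h import *
for i in range(3): show();fs=bot.grab_frame("scene")
crop(fs,(400,263),(64,48),8,"pics/p1.png")
E
```

```text
t 14.35 tcp [635.91 100.29  98.45] yaw -0.1969 tilt [ 0.0058 -0.0005] F [ 2.98 -1.04  7.85] M [-0.372 -0.47  -0.062] op 16.17 q [ 0.05  0.54  1.54 -0.    1.05  0.25]
t 14.4 tcp [635.94 100.24  98.45] yaw -0.197 tilt [ 0.0058 -0.0005] F [ 2.56 -1.57  8.81] M [-0.372 -0.409 -0.039] op 15.87 q [ 0.05  0.54  1.54 -0.    1.05  0.25]
t 14.45 tcp [635.94 100.24  98.43] yaw -0.197 tilt [ 0.0057 -0.0005] F [ 1.96 -0.82  8.7 ] M [-0.355 -0.395 -0.049] op 16.22 q [ 0.05  0.54  1.54 -0.    1.05  0.25]
pics/p1.png origin 336 215 scale 8
```

View pics/p1.png

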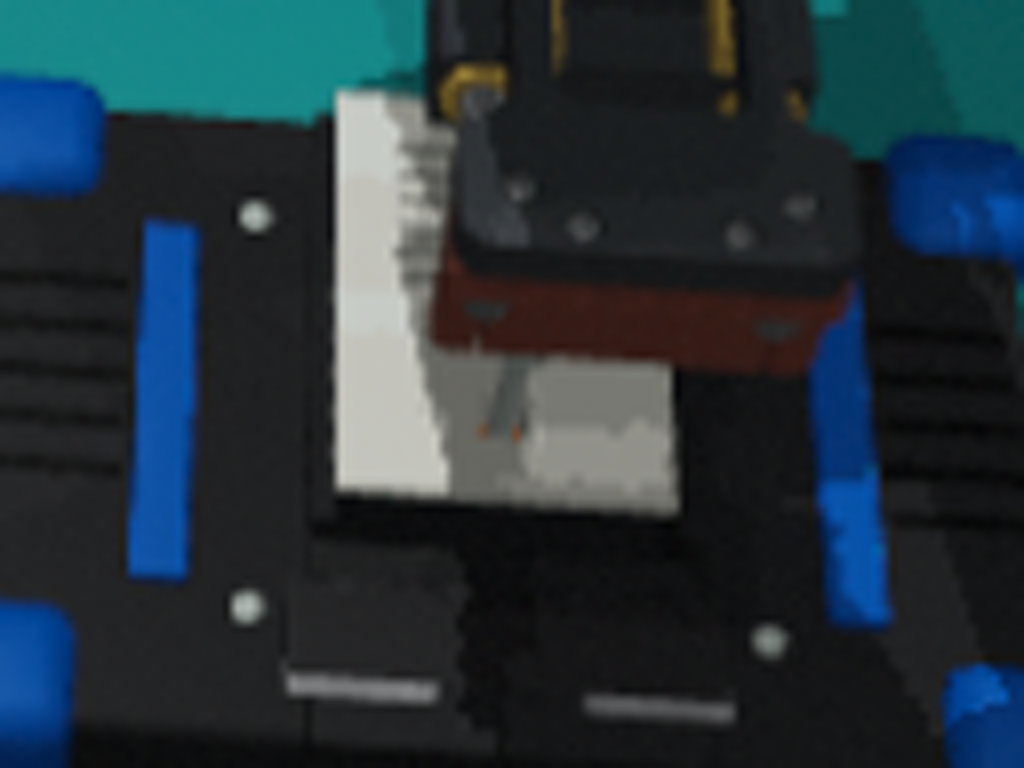

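Request:
step_arm(
  series=[
    {"dx": 0,"dy": -1,"dz": 0,"turn": 0,"gripper": 1},
    {"dx": 0,"dy": -1,"dz": 0,"turn": 0,"gripper": 1},
    {"dx": 0,"dy": -1,"dz": 0,"turn": 0,"gripper": 1},
    {"dx": 0,"dy": -1,"dz": 0,"turn": 0,"gripper": 1},
    {"dx": 0,"dy": -1,"dz": 0,"turn": 0,"gripper": 1},
    {"dx": 0,"dy": 0,"dz": 0,"turn": 0,"gripper": 1},
  ],
)

```text
clock: 15.0
ee_pos: [0.631, 0.1013, 0.0984]
tool_rot: [0.002, 0.773, 0.634, 0.002]
wrist_force: [1.0, -1.9, 7.7]
opening: 0.016
```

```bash
python3 - <<'E'
from h import *
for i in range(3): show();fs=bot.grab_frame("scene")
E
```

```text
t 15.0 tcp [630.98 101.27  98.44] yaw -0.1968 tilt [ 0.0058 -0.0006] F [ 0.99 -1.91  7.71] M [-0.381 -0.485 -0.03 ] op 16.02 q [ 0.05  0.54  1.55 -0.    1.05  0.25]
t 15.05 tcp [631.01 101.26  98.41] yaw -0.1968 tilt [ 0.0057 -0.0005] F [0.95 0.05 8.4 ] M [-0.356 -0.402  0.016] op 16.12 q [ 0.05  0.54  1.55 -0.    1.05  0.25]
t 15.1 tcp [631.06 101.24  98.43] yaw -0.1969 tilt [ 0.0058 -0.0005] F [ 2.07 -0.51  8.42] M [-0.409 -0.425  0.022] op 16.38 q [ 0.05  0.54  1.55 -0.    1.05  0.25]
```

Request:
step_arm(
  series=[
    {"dx": 0,"dy": -1.2,"dz": 0,"turn": 0,"gripper": 1},
    {"dx": 0,"dy": -1.2,"dz": 0,"turn": 0,"gripper": 1},
    {"dx": 0,"dy": -1.2,"dz": 0,"turn": 0,"gripper": 1},
    {"dx": 0,"dy": -1.2,"dz": 0,"turn": 0,"gripper": 1},
    {"dx": 0,"dy": -1.2,"dz": 0,"turn": 0,"gripper": 1},
    {"dx": 0,"dy": -1.2,"dz": 0,"turn": 0,"gripper": 1},
    {"dx": 0,"dy": -1.2,"dz": 0,"turn": 0,"gripper": 1},
    {"dx": 0,"dy": 0,"dz": 0,"turn": 0,"gripper": 1},
  ],
)

```text
clock: 15.82
ee_pos: [0.6227, 0.1029, 0.0984]
tool_rot: [0.002, 0.773, 0.634, 0.002]
wrist_force: [2.5, -0.8, 8.1]
opening: 0.0164
```

```bash
python3 - <<'E'
from h import *
for i in range(3): show();fs=bot.grab_frame("scene")
E
```

```text
t 15.82 tcp [622.73 102.9   98.43] yaw -0.1969 tilt [ 0.0058 -0.0005] F [ 2.5  -0.81  8.09] M [-0.372 -0.444 -0.013] op 16.41 q [ 0.05  0.53  1.57 -0.    1.04  0.25]
t 15.87 tcp [622.75 102.89  98.4 ] yaw -0.1969 tilt [ 0.0057 -0.0005] F [ 2.67 -2.4   8.78] M [-0.418 -0.423 -0.047] op 16.38 q [ 0.05  0.53  1.57 -0.    1.04  0.25]
t 15.92 tcp [622.75 102.89  98.39] yaw -0.1969 tilt [ 0.0056 -0.0005] F [ 1.94 -1.42  8.25] M [-0.407 -0.433  0.056] op 16.17 q [ 0.05  0.53  1.57 -0.    1.04  0.25]
```

Request:
step_arm(
  series=[
    {"dx": 0,"dy": -1.2,"dz": 0,"turn": 0,"gripper": 1},
    {"dx": 0,"dy": -1.2,"dz": 0,"turn": 0,"gripper": 1},
    {"dx": 0,"dy": -1.2,"dz": 0,"turn": 0,"gripper": 1},
    {"dx": 0,"dy": -1.2,"dz": 0,"turn": 0,"gripper": 1},
    {"dx": 0,"dy": -1.2,"dz": 0,"turn": 0,"gripper": 1},
    {"dx": 0,"dy": -1.2,"dz": 0,"turn": 0,"gripper": 1},
    {"dx": 0,"dy": -1.2,"dz": 0,"turn": 0,"gripper": 1},
    {"dx": 0,"dy": 0,"dz": 0,"turn": 0,"gripper": 1},
  ],
)

```text
clock: 16.63
ee_pos: [0.6145, 0.1046, 0.0984]
tool_rot: [0.002, 0.773, 0.634, 0.002]
wrist_force: [2.8, -1.0, 8.2]
opening: 0.0162
```

Request:
step_arm(
  series=[
    {"dx": 0,"dy": -1.2,"dz": 0,"turn": 0,"gripper": 1},
    {"dx": 0,"dy": -1.2,"dz": 0,"turn": 0,"gripper": 1},
    {"dx": 0,"dy": -1.2,"dz": 0,"turn": 0,"gripper": 1},
    {"dx": 0,"dy": -1.2,"dz": 0,"turn": 0,"gripper": 1},
    {"dx": 0,"dy": -1.2,"dz": 0,"turn": 0,"gripper": 1},
    {"dx": 0,"dy": -1.2,"dz": 0,"turn": 0,"gripper": 1},
    {"dx": 0,"dy": 0,"dz": 0,"turn": 0,"gripper": 1},
  ],
)

```text
clock: 17.22
ee_pos: [0.6074, 0.106, 0.0984]
tool_rot: [0.002, 0.773, 0.634, 0.002]
wrist_force: [1.4, -0.8, 7.6]
opening: 0.0161
```

```bash
python3 - <<'E'
from h import *
for i in range(3): show();fs=bot.grab_frame("scene")
crop(fs,(400,250),(64,48),8,"pics/p2.png")
E
```

```text
t 17.22 tcp [607.42 105.98  98.37] yaw -0.1968 tilt [ 0.0057 -0.0005] F [ 1.41 -0.76  7.58] M [-0.403 -0.425 -0.086] op 16.14 q [ 0.06  0.51  1.61 -0.    1.02  0.26]
t 17.27 tcp [607.47 105.99  98.38] yaw -0.1968 tilt [ 0.0057 -0.0005] F [ 0.72 -0.5   9.11] M [-0.385 -0.405  0.032] op 16.34 q [ 0.06  0.51  1.61 -0.    1.02  0.26]
t 17.32 tcp [607.49 105.98  98.37] yaw -0.1969 tilt [ 0.0057 -0.0005] F [ 2.08 -1.82  8.49] M [-0.429 -0.454 -0.044] op 16.3 q [ 0.06  0.51  1.61 -0.    1.02  0.26]
pics/p2.png origin 336 202 scale 8
```

View pics/p2.png

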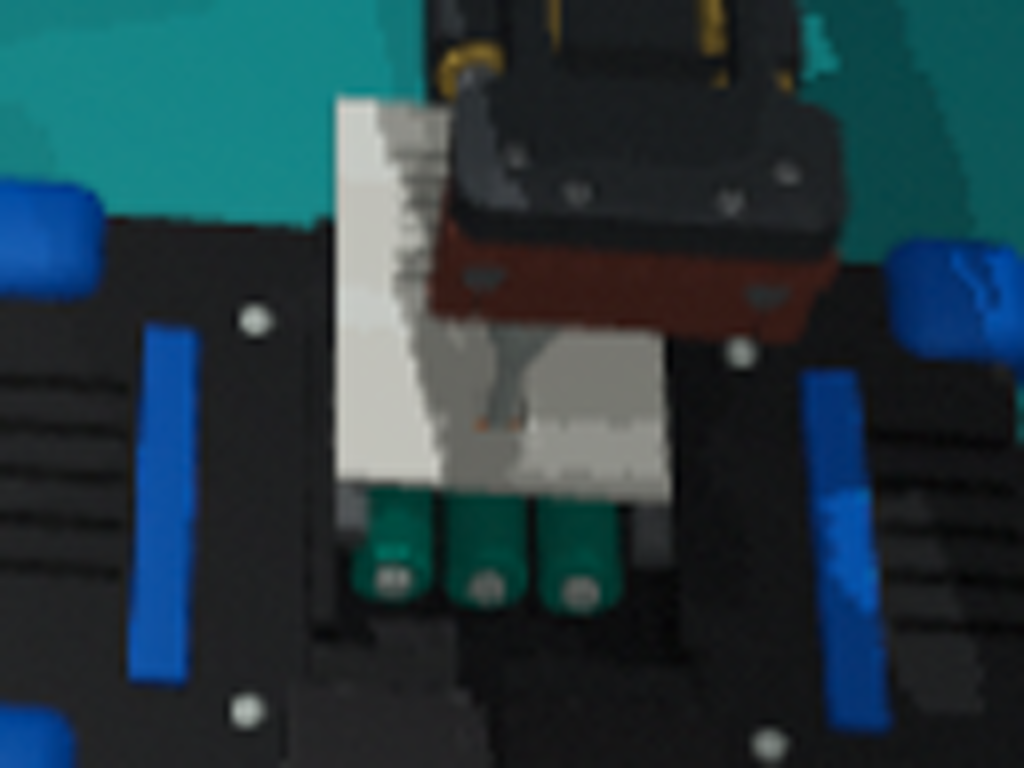

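Request:
step_arm(
  series=[
    {"dx": 0,"dy": -1.2,"dz": 0,"turn": 0,"gripper": 1},
    {"dx": 0,"dy": -1.2,"dz": 0,"turn": 0,"gripper": 1},
    {"dx": 0,"dy": -1.2,"dz": 0,"turn": 0,"gripper": 1},
    {"dx": 0,"dy": -1.2,"dz": 0,"turn": 0,"gripper": 1},
    {"dx": 0,"dy": -1.2,"dz": 0,"turn": 0,"gripper": 1},
    {"dx": 0,"dy": -1.2,"dz": 0,"turn": 0,"gripper": 1},
    {"dx": 0,"dy": -1.2,"dz": 0,"turn": 0,"gripper": 1},
    {"dx": 0,"dy": 0,"dz": 0,"turn": 0,"gripper": 1},
  ],
)

```text
clock: 18.03
ee_pos: [0.5992, 0.1076, 0.0984]
tool_rot: [0.002, 0.773, 0.634, 0.002]
wrist_force: [2.6, -1.6, 7.6]
opening: 0.016
```

Request:
step_arm(
  series=[
    {"dx": 0,"dy": -0.5,"dz": 0,"turn": 0,"gripper": 1},
    {"dx": 0,"dy": -0.5,"dz": 0,"turn": 0,"gripper": 1},
    {"dx": 0,"dy": 0,"dz": 0,"turn": 0,"gripper": 1},
  ],
)

```text
clock: 18.28
ee_pos: [0.5984, 0.1078, 0.0984]
tool_rot: [0.002, 0.773, 0.634, 0.002]
wrist_force: [2.2, -1.3, 8.9]
opening: 0.0159
```

Request:
step_arm(
  series=[
    {"dx": 0,"dy": -0.5,"dz": 0,"turn": 0,"gripper": 1},
    {"dx": 0,"dy": -0.5,"dz": 0,"turn": 0,"gripper": 1},
    {"dx": 0,"dy": 0,"dz": 0,"turn": 0,"gripper": 1},
  ],
)

```text
clock: 18.53
ee_pos: [0.5974, 0.108, 0.0984]
tool_rot: [0.002, 0.773, 0.634, 0.002]
wrist_force: [1.5, -2.0, 8.8]
opening: 0.0162
```

```bash
python3 - <<'E'
from h import *
for i in range(3): show();fs=bot.grab_frame("scene")
E
```

```text
t 18.53 tcp [597.4  107.99  98.36] yaw -0.1968 tilt [ 0.0059 -0.0005] F [ 1.51 -2.    8.76] M [-0.401 -0.486  0.034] op 16.15 q [ 0.07  0.5   1.63 -0.    1.01  0.26]
t 18.58 tcp [597.42 107.95  98.37] yaw -0.1968 tilt [ 0.0058 -0.0006] F [ 3.28 -1.17  9.01] M [-0.401 -0.459 -0.009] op 16.05 q [ 0.07  0.5   1.63 -0.    1.01  0.26]
t 18.63 tcp [597.42 107.98  98.37] yaw -0.1969 tilt [ 0.0059 -0.0005] F [ 2.03 -1.25  8.34] M [-0.378 -0.425 -0.022] op 16.17 q [ 0.07  0.5   1.63 -0.    1.01  0.26]
```

Request:
step_arm(
  series=[
    {"dx": 0,"dy": -0.5,"dz": 0,"turn": 0,"gripper": 1},
    {"dx": 0,"dy": -0.5,"dz": 0,"turn": 0,"gripper": 1},
    {"dx": 0,"dy": 0,"dz": 0,"turn": 0,"gripper": 1},
  ],
)

```text
clock: 18.93
ee_pos: [0.5968, 0.1081, 0.0984]
tool_rot: [0.002, 0.773, 0.634, 0.002]
wrist_force: [2.8, -2.0, 7.7]
opening: 0.0163
```

```bash
python3 - <<'E'
from h import *
show()
E
```

```text
t 18.93 tcp [596.76 108.13  98.44] yaw -0.1968 tilt [ 0.0065 -0.0006] F [ 2.84 -2.    7.67] M [-0.414 -0.543  0.035] op 16.33 q [ 0.07  0.5   1.63 -0.    1.01  0.26]
```

Request:
step_arm(
  series=[
    {"dx": 0,"dy": -0.5,"dz": 0,"turn": 0,"gripper": 1},
    {"dx": 0,"dy": -0.5,"dz": 0,"turn": 0,"gripper": 1},
    {"dx": 0,"dy": 0,"dz": 0,"turn": 0,"gripper": 1},
  ],
)

```text
clock: 19.18
ee_pos: [0.5964, 0.1082, 0.0986]
tool_rot: [0.003, 0.773, 0.634, 0.003]
wrist_force: [3.5, -1.5, 8.2]
opening: 0.016
```

```bash
python3 - <<'E'
from h import *
for i in range(2): show();fs=bot.grab_frame("scene")
E
```

```text
t 19.18 tcp [596.42 108.24  98.62] yaw -0.1968 tilt [ 0.0078 -0.0007] F [ 3.47 -1.48  8.16] M [-0.553 -0.878 -0.027] op 15.99 q [ 0.07  0.5   1.63 -0.    1.01  0.26]
t 19.23 tcp [596.43 108.25  98.61] yaw -0.1968 tilt [ 0.0077 -0.0007] F [ 3.63 -1.51  7.99] M [-0.533 -0.816 -0.026] op 16.29 q [ 0.07  0.5   1.63 -0.    1.01  0.26]
```

Request:
step_arm(
  series=[
    {"dx": 0,"dy": -0.5,"dz": 0,"turn": 0,"gripper": 1},
    {"dx": 0,"dy": -0.5,"dz": 0,"turn": 0,"gripper": 1},
    {"dx": 0,"dy": 0,"dz": 0,"turn": 0,"gripper": 1},
    {"dx": 0,"dy": 0,"dz": 0,"turn": 0,"gripper": 1},
  ],
)

```text
clock: 19.62
ee_pos: [0.5956, 0.1085, 0.0986]
tool_rot: [0.003, 0.773, 0.634, 0.003]
wrist_force: [4.3, -2.1, 8.0]
opening: 0.0163
```

```bash
python3 - <<'E'
from h import *
for i in range(3): show();fs=bot.grab_frame("scene")
crop(fs,(400,250),(64,48),8,"pics/p3.png")
E
```

```text
t 19.62 tcp [595.58 108.53  98.65] yaw -0.1968 tilt [ 0.008  -0.0005] F [ 4.3  -2.06  7.99] M [-0.45  -0.847 -0.03 ] op 16.34 q [ 0.07  0.49  1.63 -0.    1.01  0.26]
t 19.67 tcp [595.62 108.48  98.66] yaw -0.1969 tilt [ 0.008  -0.0006] F [ 4.37 -0.91  7.74] M [-0.528 -0.936  0.036] op 15.93 q [ 0.07  0.49  1.63 -0.    1.01  0.26]
t 19.72 tcp [595.64 108.5   98.67] yaw -0.1968 tilt [ 0.0081 -0.0006] F [ 3.24 -1.48  7.62] M [-0.457 -0.919  0.012] op 16.26 q [ 0.07  0.49  1.63 -0.    1.01  0.26]
pics/p3.png origin 336 202 scale 8
```

View pics/p3.png

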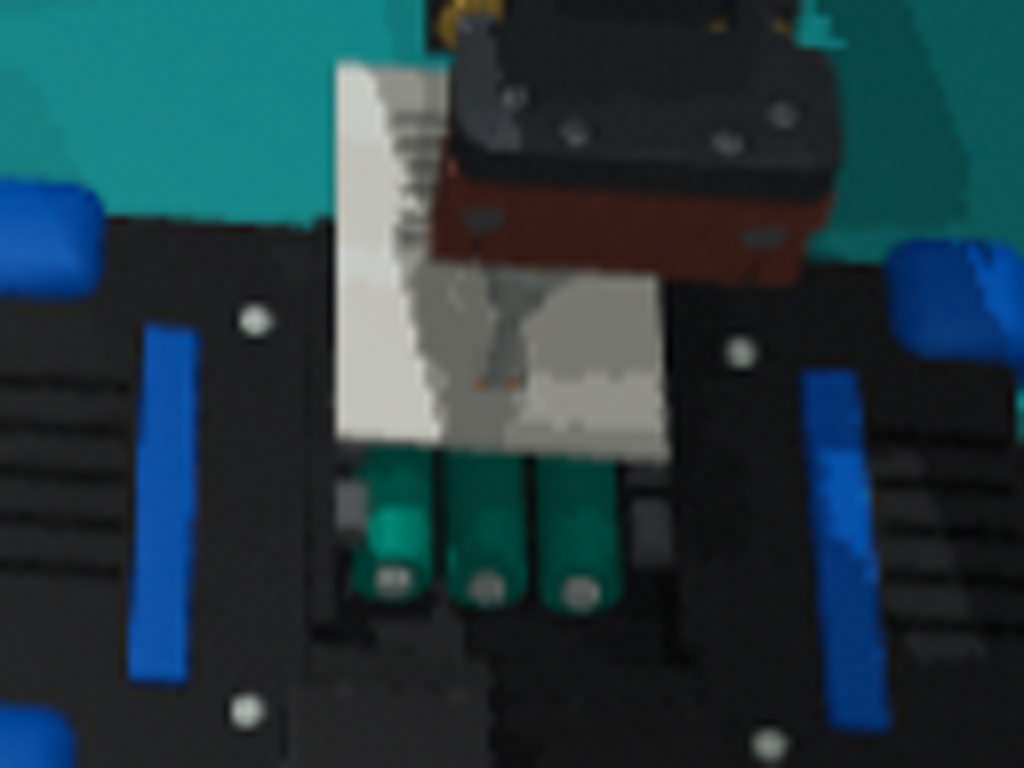

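```bash
python3 - <<'E'
from h import *
fs=bot.grab_frame("scene");show()
import pickle
f0=pickle.load(open("f0.pkl","rb"))[0]
# subpixel edge along columns of door inner edge
d=np.array([-.981,.196])
o=onz(f0,(400,279),.047)
for c in (379,380,381,382,383,384,385,386,388):
    r=[]
    for f in(f0,fs):
        g=f["image"].astype(float).mean(2)[235:300,c-1:c+2].mean(1)
        # last strong bright->dark edge
        k=np.arange(235,300);hi=g>80
        idx=max(i for i in range(len(g)-1) if g[i]>100 and g[i+1]<=100)
        r.append(onz(f,(c,k[idx]+(g[idx]-100)/(g[idx]-g[idx+1])),.047)[:2])
    print(c,round(float((r[1]-r[0])@d)*1000,1))
E
```

```text
t 19.82 tcp [595.62 108.51  98.64] yaw -0.1969 tilt [ 0.008  -0.0005] F [ 3.38 -1.32  7.28] M [-0.514 -0.829 -0.003] op 15.9 q [ 0.07  0.49  1.63 -0.    1.01  0.26]
379 45.4
380 45.4
381 45.4
382 45.6
383 45.7
384 10.1
385 9.9
386 46.0
388 45.8
```

Request:
step_arm(
  series=[
    {"dx": 0,"dy": -0.5,"dz": 0.1,"turn": 0,"gripper": 1},
    {"dx": 0,"dy": -0.5,"dz": 0.1,"turn": 0,"gripper": 1},
    {"dx": 0,"dy": 0,"dz": 0,"turn": 0,"gripper": 1},
    {"dx": 0,"dy": 0,"dz": 0,"turn": 0,"gripper": 1},
  ],
)

```text
clock: 20.15
ee_pos: [0.5948, 0.1088, 0.0985]
tool_rot: [0.003, 0.773, 0.634, 0.003]
wrist_force: [3.8, -2.0, 7.3]
opening: 0.0162
```

```bash
python3 - <<'E'
from h import *
for i in range(3): show();fs=bot.grab_frame("scene")
E
```

```text
t 20.15 tcp [594.77 108.76  98.51] yaw -0.1969 tilt [ 0.0083 -0.0005] F [ 3.79 -2.01  7.33] M [-0.396 -0.921  0.019] op 16.21 q [ 0.07  0.49  1.64 -0.    1.    0.26]
t 20.2 tcp [594.78 108.75  98.53] yaw -0.1969 tilt [ 0.0083 -0.0005] F [ 3.91 -1.06  7.86] M [-0.524 -0.881 -0.051] op 16.17 q [ 0.07  0.49  1.64 -0.    1.    0.26]
t 20.25 tcp [594.76 108.77  98.51] yaw -0.1968 tilt [ 0.0082 -0.0004] F [ 4.47 -1.33  7.91] M [-0.474 -0.867 -0.014] op 16.34 q [ 0.07  0.49  1.64 -0.    1.    0.26]
```

```bash
cat > dm.py <<'E'
from h import *
import pickle
f0=pickle.load(open("f0.pkl","rb"))[0]
d=np.array([-.981,.196])
def meas(fs,cs=(379,380,381,382,383)):
    out=[]
    for c in cs:
        r=[]
        for f in(f0,fs):
            g=f["image"].astype(float).mean(2)[235:300,c-1:c+2].mean(1);k=np.arange(235,300)
            idx=max(i for i in range(len(g)-1) if g[i]>100 and g[i+1]<=100)
            r.append(onz(f,(c,k[idx]+(g[idx]-100)/(g[idx]-g[idx+1])),.047)[:2])
        out.append(float((r[1]-r[0])@d)*1000)
    return np.round(out,1),round(np.mean(out),2)
E
python3 - <<'E'
from dm import *
fs=bot.grab_frame("scene");print(meas(fs))
crop(fs,(400,250),(64,48),8,"pics/p4.png")
E
```

```text
(array([45.4, 45.4, 45.4, 45.6, 45.7]), np.float64(45.5))
pics/p4.png origin 336 202 scale 8
```

View pics/p4.png

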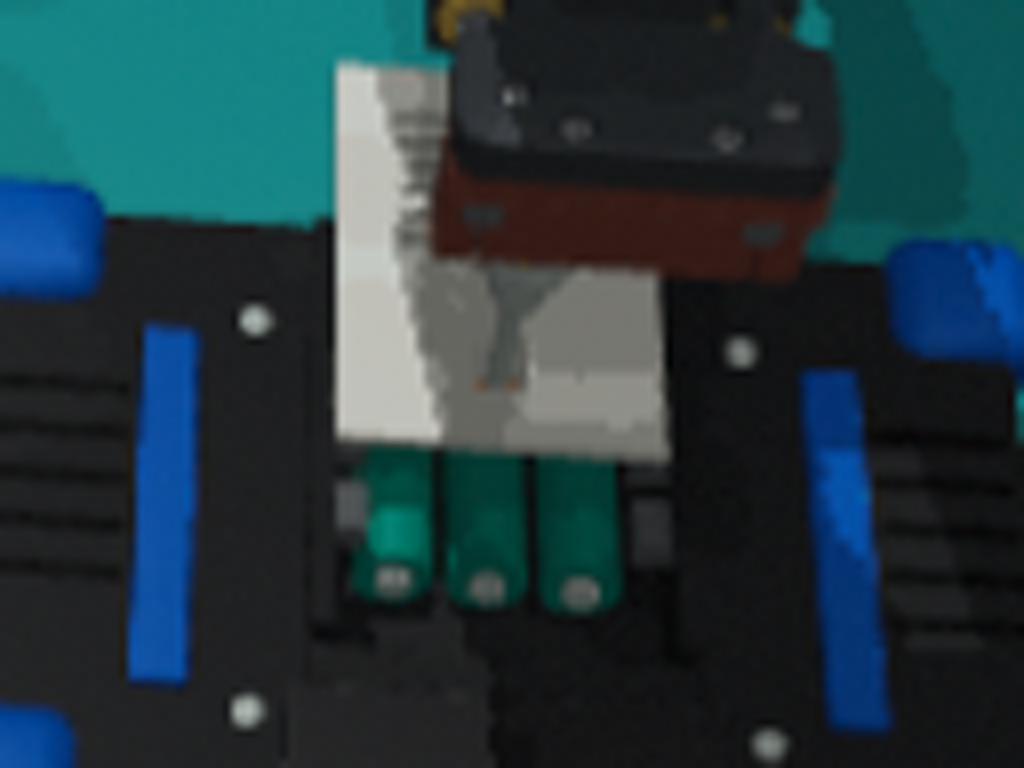

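Request:
step_arm(
  series=[
    {"dx": 0,"dy": 0.8,"dz": -0.8,"turn": 0,"gripper": 1},
    {"dx": 0,"dy": 0.8,"dz": -0.8,"turn": 0,"gripper": 1},
    {"dx": 0,"dy": 0.7,"dz": -0.8,"turn": 0,"gripper": 1},
    {"dx": 0,"dy": 0.5,"dz": -1,"turn": 0,"gripper": 1},
    {"dx": 0,"dy": 0,"dz": -1,"turn": 0,"gripper": 1},
    {"dx": 0,"dy": 0,"dz": 0,"turn": 0,"gripper": 1},
  ],
)

```text
clock: 20.85
ee_pos: [0.5948, 0.1085, 0.1014]
tool_rot: [0.001, 0.773, 0.634, 0.001]
wrist_force: [3.8, -0.3, 3.6]
opening: 0.0162
```

```bash
python3 - <<'E'
from dm import *
show();fs=bot.grab_frame("scene");print(meas(fs));show()
E
```

```text
t 20.85 tcp [594.75 108.48 101.39] yaw -0.197 tilt [ 0.0028 -0.0001] F [ 3.83 -0.34  3.59] M [-0.208 -1.01   0.023] op 16.17 q [ 0.07  0.49  1.63 -0.    1.02  0.26]
(array([45.4, 45.4, 45.4, 45.6, 45.7]), np.float64(45.49))
t 20.9 tcp [594.7  108.47 101.38] yaw -0.197 tilt [ 0.0027 -0.0001] F [ 4.91 -0.69  2.31] M [-0.259 -1.036 -0.002] op 16.08 q [ 0.07  0.49  1.63 -0.    1.02  0.26]
```

Request:
step_arm(
  series=[
    {"dx": 0,"dy": 0.7,"dz": 0,"turn": 0,"gripper": 1},
    {"dx": 0,"dy": 0.7,"dz": 0,"turn": 0,"gripper": 1},
    {"dx": 0,"dy": 0.7,"dz": 0,"turn": 0,"gripper": 1},
    {"dx": 0,"dy": 0,"dz": 0,"turn": 0,"gripper": 1},
  ],
)

```text
clock: 21.23
ee_pos: [0.5951, 0.1082, 0.1009]
tool_rot: [-0.0, 0.773, 0.634, -0.0]
wrist_force: [4.0, 1.1, 3.4]
opening: 0.0161
```

```bash
python3 - <<'E'
from dm import *
show();fs=bot.grab_frame("scene");print(meas(fs));show()
crop(fs,(400,250),(64,48),8,"pics/p5.png")
E
```

```text
t 21.23 tcp [595.14 108.24 100.94] yaw -0.1971 tilt [-0.0007  0.0001] F [4.   1.11 3.44] M [-0.004 -0.646 -0.071] op 16.11 q [0.07 0.49 1.63 0.   1.02 0.26]
(array([45.4, 45.4, 45.4, 45.6, 45.7]), np.float64(45.49))
t 21.28 tcp [595.15 108.23 100.95] yaw -0.1971 tilt [-0.0006  0.0001] F [ 2.8  -0.24  4.04] M [-0.07  -0.596 -0.002] op 16.4 q [0.07 0.49 1.63 0.   1.02 0.26]
pics/p5.png origin 336 202 scale 8
```

View pics/p5.png

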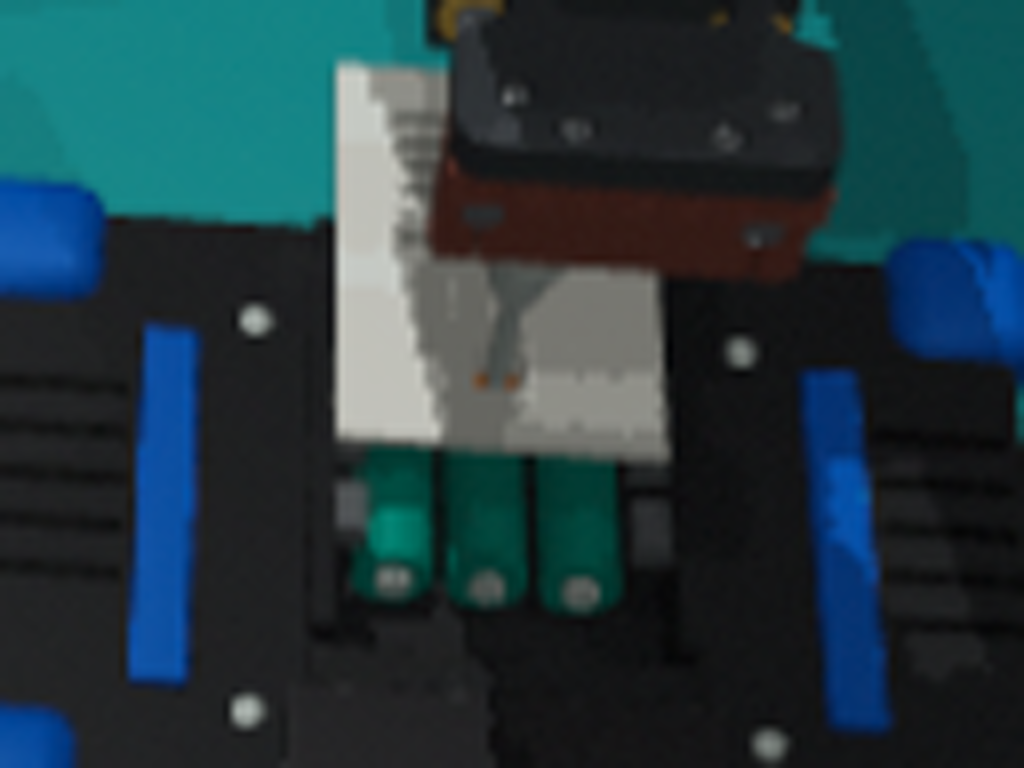

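Request:
step_arm(
  series=[
    {"dx": 0,"dy": 0.5,"dz": -1,"turn": 0,"gripper": 1},
    {"dx": 0,"dy": 0.5,"dz": -1,"turn": 0,"gripper": 1},
    {"dx": 0,"dy": 0,"dz": -1,"turn": 0,"gripper": 1},
    {"dx": 0,"dy": 0,"dz": -1,"turn": 0,"gripper": 1},
    {"dx": 0,"dy": 0,"dz": 0,"turn": 0,"gripper": 1},
  ],
)

```text
clock: 21.7
ee_pos: [0.5953, 0.1078, 0.1047]
tool_rot: [-0.001, 0.773, 0.634, -0.001]
wrist_force: [1.0, 0.5, -1.0]
opening: 0.0161
```

```bash
python3 - <<'E'
from dm import *
show();fs=bot.grab_frame("scene");print(meas(fs));show()
E
```

```text
t 21.7 tcp [595.34 107.85 104.7 ] yaw -0.197 tilt [-0.0021 -0.0003] F [ 0.98  0.49 -0.98] M [-0.224 -0.157  0.017] op 16.12 q [ 0.07  0.49  1.62 -0.    1.03  0.26]
(array([45.4, 45.4, 45.4, 45.6, 45.7]), np.float64(45.49))
t 21.75 tcp [595.37 107.84 104.69] yaw -0.197 tilt [-0.002  -0.0003] F [ 1.67 -0.36 -0.58] M [-0.142 -0.06   0.034] op 16.05 q [ 0.07  0.49  1.62 -0.    1.03  0.26]
```

Request:
step_arm(
  series=[
    {"dx": 0,"dy": 0.8,"dz": -1,"turn": 0,"gripper": 1},
    {"dx": 0,"dy": 0.4,"dz": -2,"turn": 0,"gripper": 1},
    {"dx": 0,"dy": 0,"dz": -3,"turn": 0,"gripper": 1},
    {"dx": 0,"dy": 0,"dz": -5,"turn": 0,"gripper": 1},
    {"dx": 0,"dy": 0,"dz": -8,"turn": 0,"gripper": 1},
    {"dx": 0,"dy": 0,"dz": -12,"turn": 0,"gripper": 1},
    {"dx": 0,"dy": 0,"dz": -12,"turn": 0,"gripper": 1},
    {"dx": 0,"dy": 0,"dz": -12,"turn": 0,"gripper": 1},
    {"dx": 0,"dy": 0,"dz": 0,"turn": 0,"gripper": 1},
    {"dx": 0,"dy": 0,"dz": 0,"turn": 0,"gripper": 1},
  ],
)

```text
clock: 22.58
ee_pos: [0.5984, 0.1078, 0.1616]
tool_rot: [0.001, 0.773, 0.634, 0.001]
wrist_force: [-0.1, 0.2, -0.8]
opening: 0.0162
```

```bash
python3 - <<'E'
from dm import *
show();fs=bot.grab_frame("scene");print(meas(fs));show()
s,R=st();tip=s["ee_pos"]+R[:,2]*.064
print("pred tip px",proj(fs,tip)[0]+[.35,1.3])
crop(fs,(400,235),(64,48),8,"pics/p6.png")
cv2.imwrite("pics/p6f.png",fs["image"][:,:,::-1])
E
```

```text
t 22.58 tcp [598.43 107.76 161.56] yaw -0.197 tilt [0.0027 0.0001] F [-0.11  0.21 -0.8 ] M [-0.085  0.085 -0.009] op 16.15 q [ 0.06  0.43  1.56 -0.    1.15  0.26]
(array([45.4, 45.5, 45.4, 45.6, 45.7]), np.float64(45.51))
t 22.63 tcp [597.71 107.73 160.62] yaw -0.197 tilt [ 0.001 -0.   ] F [ 0.85  0.77 -1.51] M [-0.066  0.069  0.044] op 16.16 q [ 0.06  0.43  1.57 -0.    1.15  0.26]
pred tip px [402.52826899 230.5008973 ]
pics/p6.png origin 336 187 scale 8
```

View pics/p6.png

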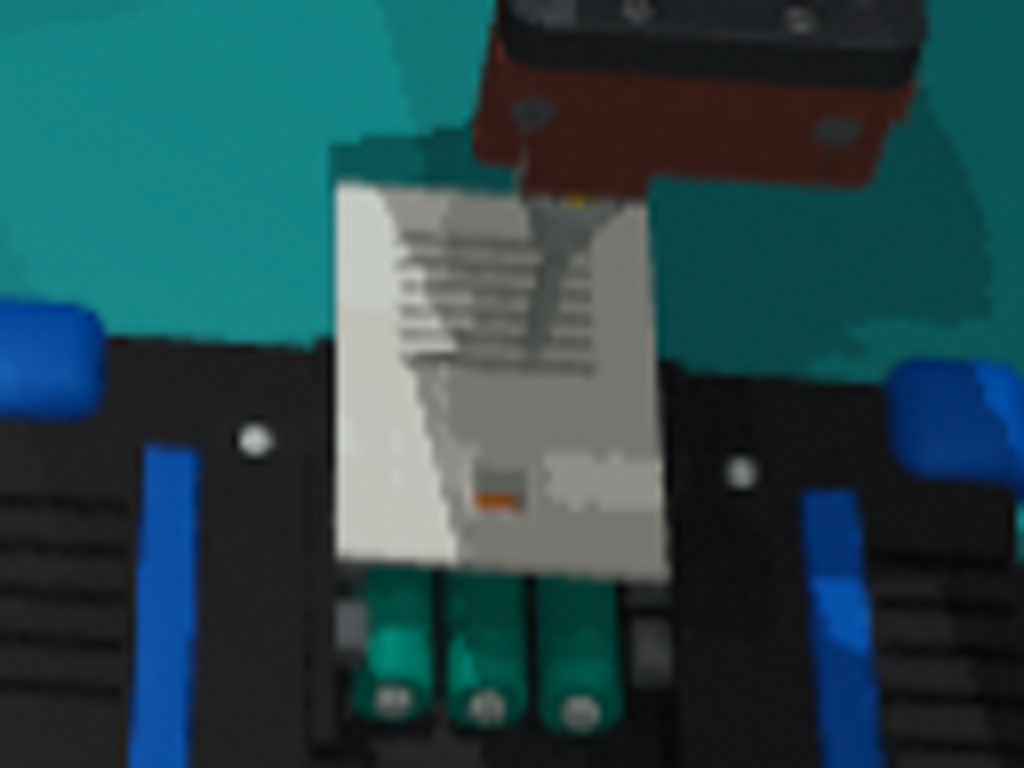

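View pics/p6f.png

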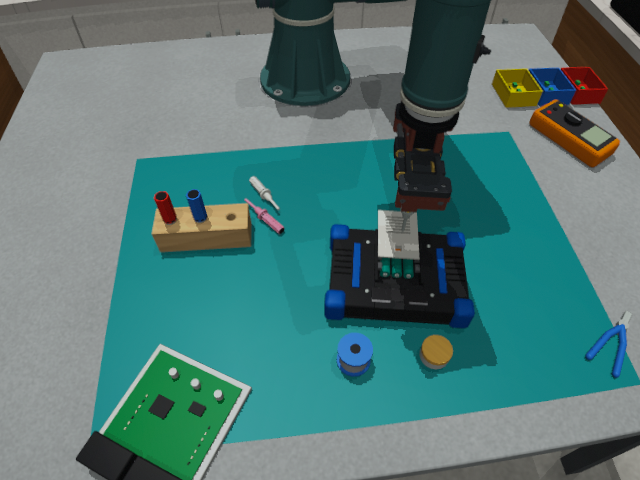

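```bash
python3 - <<'E'
from h import *
show()
plan([(499.4,-181.8,160,-.039,10)])
E
```

```text
t 22.63 tcp [597.71 107.73 160.62] yaw -0.197 tilt [ 0.001 -0.   ] F [ 0.85  0.77 -1.51] M [-0.066  0.069  0.044] op 16.16 q [ 0.06  0.43  1.57 -0.    1.15  0.26]
{'dx': -30.3, 'dy': -4.0, 'dz': 0.1, 'turn': -0.016}
{'dx': -30.3, 'dy': -4.5, 'dz': 0.1, 'turn': -0.016}
{'dx': -30.2, 'dy': -4.9, 'dz': 0.1, 'turn': -0.016}
{'dx': -30.1, 'dy': -5.4, 'dz': 0.1, 'turn': -0.016}
{'dx': -30.0, 'dy': -5.9, 'dz': 0.1, 'turn': -0.016}
{'dx': -29.9, 'dy': -6.4, 'dz': 0.1, 'turn': -0.016}
{'dx': -29.8, 'dy': -6.8, 'dz': 0.1, 'turn': -0.016}
{'dx': -29.7, 'dy': -7.3, 'dz': 0.1, 'turn': -0.016}
{'dx': -29.6, 'dy': -7.8, 'dz': 0.1, 'turn': -0.016}
{'dx': -29.4, 'dy': -8.2, 'dz': 0.1, 'turn': -0.016}
--
```

Request:
step_arm(
  series=[
    {"dx": -30.5,"dy": -4,"dz": 0,"turn": -0.016,"gripper": 1},
    {"dx": -30.5,"dy": -4.5,"dz": 0,"turn": -0.016,"gripper": 1},
    {"dx": -30,"dy": -5,"dz": 0,"turn": -0.016,"gripper": 1},
    {"dx": -30,"dy": -5.5,"dz": 0,"turn": -0.016,"gripper": 1},
    {"dx": -30,"dy": -6,"dz": 0,"turn": -0.016,"gripper": 1},
    {"dx": -30,"dy": -6.5,"dz": 0,"turn": -0.016,"gripper": 1},
    {"dx": -30,"dy": -7,"dz": 0,"turn": -0.016,"gripper": 1},
    {"dx": -29.5,"dy": -7.5,"dz": 0,"turn": -0.016,"gripper": 1},
    {"dx": -29.5,"dy": -8,"dz": 0,"turn": -0.016,"gripper": 1},
    {"dx": -25,"dy": -7,"dz": 0,"turn": -0.014,"gripper": 1},
  ],
)

```text
clock: 23.47
ee_pos: [0.4984, -0.179, 0.1594]
tool_rot: [-0.001, 0.721, 0.693, -0.0]
wrist_force: [-0.6, 0.1, -0.2]
opening: 0.0159
```

Request:
step_arm(
  series=[
    {"dx": 0,"dy": 0,"dz": 0,"turn": 0,"gripper": 1},
    {"dx": 0,"dy": 0,"dz": 0,"turn": 0,"gripper": 1},
    {"dx": 0,"dy": 0,"dz": 0,"turn": 0,"gripper": 1},
    {"dx": 0,"dy": 0,"dz": 0,"turn": 0,"gripper": 1},
  ],
)

```text
clock: 23.8
ee_pos: [0.4998, -0.1765, 0.1597]
tool_rot: [-0.0, 0.721, 0.693, 0.0]
wrist_force: [0.5, -0.6, -0.6]
opening: 0.0163
```

```bash
python3 - <<'E'
from h import *
show()
plan([(499.4,-181.8,145,-.039,1)])
E
```

```text
t 23.8 tcp [ 499.76 -176.48  159.75] yaw -0.0383 tilt [-0.0006  0.0007] F [ 0.46 -0.6  -0.63] M [-0.117  0.098  0.01 ] op 16.28 q [-0.47  0.33  1.74  0.    1.08 -0.43]
{'dx': -5.3, 'dy': -0.2, 'dz': 14.7, 'turn': 0.001}
--
```

Request:
step_arm(
  series=[
    {"dx": -5.3,"dy": -0.2,"dz": 10,"turn": 0,"gripper": 1},
    {"dx": 0,"dy": 0,"dz": 15,"turn": 0,"gripper": 1},
    {"dx": 0,"dy": 0,"dz": 0,"turn": 0,"gripper": 1},
    {"dx": 0,"dy": 0,"dz": 0,"turn": 0,"gripper": 1},
    {"dx": 0,"dy": 0,"dz": 0,"turn": 0,"gripper": 1},
  ],
)

```text
clock: 24.22
ee_pos: [0.4995, -0.1825, 0.135]
tool_rot: [-0.0, 0.721, 0.693, -0.0]
wrist_force: [0.1, 0.9, -1.1]
opening: 0.0161
```

```bash
python3 - <<'E'
from h import *
show();fs=bot.grab_frame("scene")
s,R=st();tip=s["ee_pos"]+R[:,2]*.064
print("tip",tip,"pred crop",(proj(fs,tip)[0]-[198,186])*12,"hole",(proj(fs,[.4993,-.1812,.055])[0]-[198,186])*12)
crop(fs,(230,210),(32,24),12,"pics/r1.png")
E
```

```text
t 24.22 tcp [ 499.48 -182.49  135.02] yaw -0.0383 tilt [-0.0004  0.0001] F [ 0.09  0.92 -1.15] M [-0.073  0.08  -0.033] op 16.07 q [-0.48  0.36  1.76 -0.    1.02 -0.44]
tip [ 0.49977391 -0.18272183  0.07133995] pred crop [368.36704181 287.57672631] hole [395.04094506 355.10446065]
pics/r1.png origin 198 186 scale 12
```

View pics/r1.png

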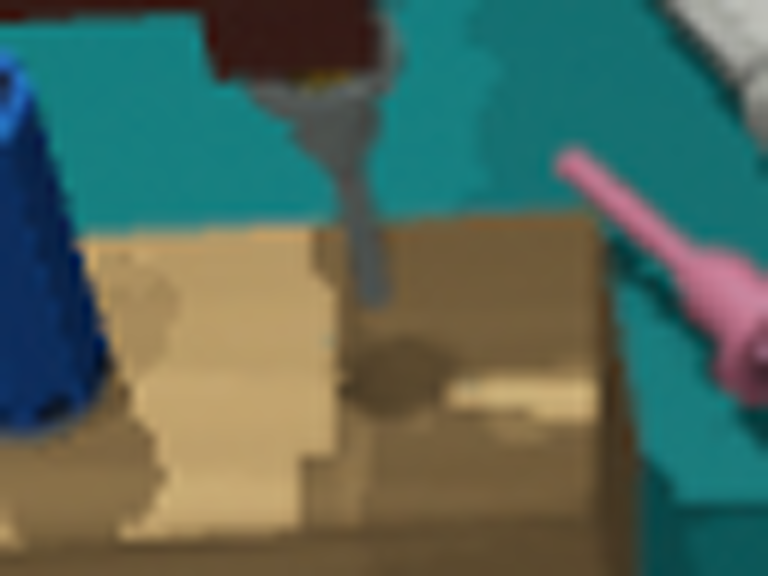

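Request:
step_arm(
  series=[
    {"dx": 0.7,"dy": 0,"dz": 5,"turn": 0,"gripper": 1},
    {"dx": 0,"dy": 0,"dz": 5,"turn": 0,"gripper": 1},
    {"dx": 0,"dy": 0,"dz": 5,"turn": 0,"gripper": 1},
    {"dx": 0,"dy": 0,"dz": 5,"turn": 0,"gripper": 1},
    {"dx": 0,"dy": 0,"dz": 5,"turn": 0,"gripper": 1},
    {"dx": 0,"dy": 0,"dz": 3,"turn": 0,"gripper": 1},
    {"dx": 0,"dy": 0,"dz": 0,"turn": 0,"gripper": 1},
  ],
)

```text
clock: 24.85
ee_pos: [0.4988, -0.1819, 0.1061]
tool_rot: [-0.001, 0.721, 0.693, -0.0]
wrist_force: [0.9, -0.1, -0.3]
opening: 0.0162
```

```bash
python3 - <<'E'
from h import *
show()
E
```

```text
t 24.85 tcp [ 498.8  -181.93  106.14] yaw -0.0391 tilt [-0.0015  0.0007] F [ 0.94 -0.09 -0.34] M [-0.064  0.131 -0.026] op 16.2 q [-0.48  0.4   1.79 -0.    0.96 -0.44]
```

Request:
step_arm(
  series=[
    {"dx": 0,"dy": 0,"dz": 5,"turn": 0,"gripper": 1},
    {"dx": 0,"dy": 0,"dz": 5,"turn": 0,"gripper": 1},
    {"dx": 0,"dy": 0,"dz": 4,"turn": 0,"gripper": 1},
    {"dx": 0,"dy": 0,"dz": 4,"turn": 0,"gripper": 1},
    {"dx": 0,"dy": 0,"dz": 3,"turn": 0,"gripper": 1},
    {"dx": 0,"dy": 0,"dz": 3,"turn": 0,"gripper": 1},
    {"dx": 0,"dy": 0,"dz": 2,"turn": 0,"gripper": 1},
    {"dx": 0,"dy": 0,"dz": 0,"turn": 0,"gripper": 1},
  ],
)

```text
clock: 25.52
ee_pos: [0.4991, -0.1821, 0.0806]
tool_rot: [-0.0, 0.721, 0.693, -0.0]
wrist_force: [0.3, -0.3, -1.2]
opening: 0.0158
```

```bash
python3 - <<'E'
from h import *
show();bot.grab_frame("scene");show()
E
```

```text
t 25.52 tcp [ 499.14 -182.06   80.62] yaw -0.0391 tilt [-0.0007  0.0002] F [ 0.31 -0.29 -1.22] M [-0.096  0.042  0.003] op 15.83 q [-0.48  0.44  1.81 -0.    0.9  -0.44]
t 25.57 tcp [ 499.29 -182.12   80.87] yaw -0.039 tilt [-0.0004  0.0001] F [ 0.14  0.59 -0.75] M [-0.062  0.107  0.015] op 16.2 q [-0.48  0.44  1.81 -0.    0.9  -0.44]
```

Request:
step_arm(
  series=[
    {"dx": 0,"dy": 0,"dz": 3,"turn": 0,"gripper": 1},
    {"dx": 0,"dy": 0,"dz": 3,"turn": 0,"gripper": 1},
    {"dx": 0,"dy": 0,"dz": 2,"turn": 0,"gripper": 1},
    {"dx": 0,"dy": 0,"dz": 1,"turn": 0,"gripper": 1},
    {"dx": 0,"dy": 0,"dz": 0,"turn": 0,"gripper": 1},
    {"dx": 0,"dy": 0,"dz": 0,"turn": 0,"gripper": 1},
  ],
)

```text
clock: 26.07
ee_pos: [0.4993, -0.1821, 0.072]
tool_rot: [-0.0, 0.721, 0.693, -0.0]
wrist_force: [-0.5, -0.7, -1.0]
opening: 0.0161
```

Request:
step_arm(
  series=[
    {"dx": 0,"dy": 0,"dz": 1,"turn": 0,"gripper": 1},
    {"dx": 0,"dy": 0,"dz": 0.5,"turn": 0,"gripper": 1},
    {"dx": 0,"dy": 0,"dz": 0,"turn": 0,"gripper": 1},
    {"dx": 0,"dy": 0,"dz": 0,"turn": 0,"gripper": 1},
  ],
)

```text
clock: 26.4
ee_pos: [0.4994, -0.1822, 0.0706]
tool_rot: [0.0, 0.721, 0.693, -0.0]
wrist_force: [-0.2, 0.3, -1.1]
opening: 0.0163
```

```bash
python3 - <<'E'
from h import *
show();fs=bot.grab_frame("scene");show()
crop(fs,(230,210),(40,30),16,"pics/r2.png")
E
```

```text
t 26.4 tcp [ 499.4  -182.19   70.6 ] yaw -0.039 tilt [-0.     -0.0001] F [-0.17  0.27 -1.14] M [-0.06   0.029 -0.012] op 16.29 q [-0.48  0.45  1.82 -0.    0.87 -0.44]
t 26.45 tcp [ 499.4  -182.18   70.61] yaw -0.039 tilt [ 0.     -0.0001] F [0.83 0.04 0.44] M [-0.118  0.081  0.037] op 16.2 q [-0.48  0.45  1.82 -0.    0.87 -0.44]
pics/r2.png origin 190 180 scale 16
```

View pics/r2.png

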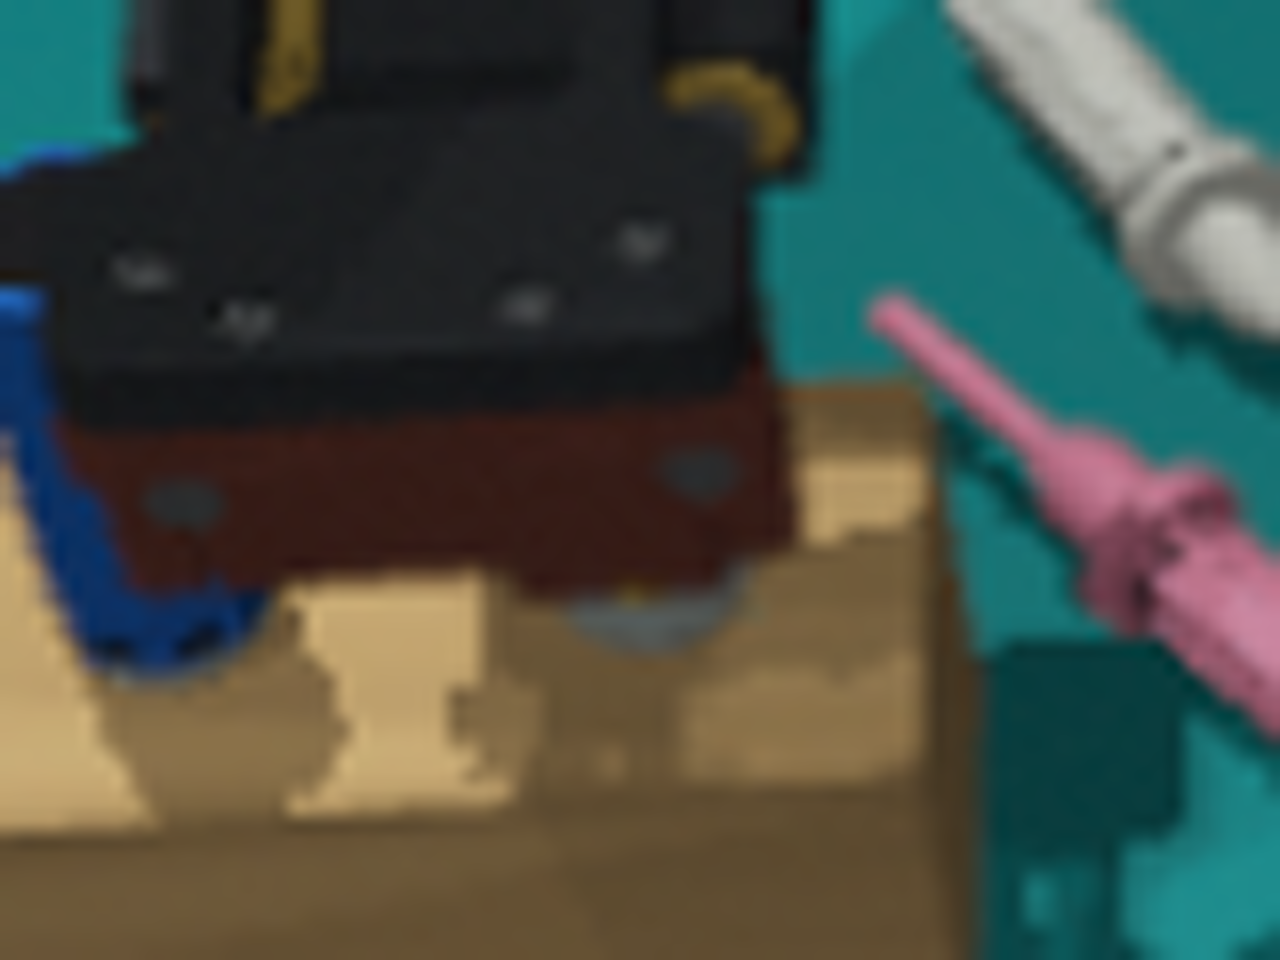

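Request:
step_arm(
  series=[
    {"dx": 0,"dy": 0,"dz": 0.7,"turn": 0,"gripper": 1},
    {"dx": 0,"dy": 0,"dz": 0.5,"turn": 0,"gripper": 1},
    {"dx": 0,"dy": 0,"dz": 0,"turn": 0,"gripper": 1},
  ],
)

```text
clock: 26.7
ee_pos: [0.4993, -0.1822, 0.0693]
tool_rot: [-0.0, 0.721, 0.693, -0.0]
wrist_force: [0.2, -0.3, -1.4]
opening: 0.0164
```

Request:
step_arm(
  series=[
    {"dx": 0,"dy": 0,"dz": 0.5,"turn": 0,"gripper": 1},
    {"dx": 0,"dy": 0,"dz": 0.5,"turn": 0,"gripper": 1},
    {"dx": 0,"dy": 0,"dz": 0,"turn": 0,"gripper": 1},
    {"dx": 0,"dy": 0,"dz": 0,"turn": 0,"gripper": 1},
  ],
)

```text
clock: 27.03
ee_pos: [0.4995, -0.1822, 0.069]
tool_rot: [0.0, 0.721, 0.693, -0.0]
wrist_force: [-1.2, 0.2, 5.1]
opening: 0.0161
```

Request:
step_arm(
  series=[
    {"dx": 0,"dy": 0,"dz": -0.4,"turn": 0,"gripper": 0.95},
    {"dx": 0,"dy": 0,"dz": 0,"turn": 0,"gripper": 0.7},
    {"dx": 0,"dy": 0,"dz": 0,"turn": 0,"gripper": 0.5},
    {"dx": 0,"dy": 0,"dz": 0,"turn": 0,"gripper": 0.5},
    {"dx": 0,"dy": 0,"dz": 0,"turn": 0,"gripper": 0.5},
    {"dx": 0,"dy": 0,"dz": 0,"turn": 0,"gripper": 0.5},
  ],
)

```text
clock: 27.53
ee_pos: [0.4994, -0.1822, 0.0687]
tool_rot: [-0.0, 0.721, 0.693, -0.0]
wrist_force: [-0.2, 0.4, -0.4]
opening: 0.0432
```

```bash
python3 - <<'E'
from h import *
show()
E
```

```text
t 27.53 tcp [ 499.39 -182.17   68.7 ] yaw -0.039 tilt [-0.0001 -0.    ] F [-0.16  0.38 -0.45] M [-0.107  0.085 -0.047] op 43.21 q [-0.48  0.45  1.82 -0.    0.87 -0.44]
```

Released; now straight up and clear away.

Request:
step_arm(
  series=[
    {"dx": 0,"dy": 0,"dz": -8,"turn": 0,"gripper": 0.5},
    {"dx": 0,"dy": 0,"dz": -15,"turn": 0,"gripper": 0.5},
    {"dx": 0,"dy": 0,"dz": -20,"turn": 0,"gripper": 0.5},
    {"dx": 0,"dy": 0,"dz": -25,"turn": 0,"gripper": 0.5},
    {"dx": 0,"dy": 0,"dz": -30,"turn": 0,"gripper": 0.5},
    {"dx": 0,"dy": 0,"dz": -30,"turn": 0,"gripper": 0.5},
    {"dx": 0,"dy": 0,"dz": -20,"turn": 0,"gripper": 0.5},
    {"dx": 35,"dy": 0,"dz": 0,"turn": 0,"gripper": 0.5},
    {"dx": 35,"dy": 0,"dz": 0,"turn": 0,"gripper": 0.5},
    {"dx": 35,"dy": 0,"dz": 0,"turn": 0,"gripper": 0.5},
  ],
)

```text
clock: 28.37
ee_pos: [0.5037, -0.0766, 0.2181]
tool_rot: [0.001, 0.721, 0.692, 0.0]
wrist_force: [0.5, 0.8, 0.3]
opening: 0.044
```

Request:
step_arm(
  series=[
    {"dx": 38,"dy": 0,"dz": 0,"turn": 0,"gripper": 0.5},
    {"dx": 38,"dy": 0,"dz": 0,"turn": 0,"gripper": 0.5},
    {"dx": 38,"dy": 0,"dz": 0,"turn": 0,"gripper": 0.5},
    {"dx": 38,"dy": 0,"dz": 0,"turn": 0,"gripper": 0.5},
    {"dx": 38,"dy": 0,"dz": 0,"turn": 0,"gripper": 0.5},
    {"dx": 38,"dy": 0,"dz": 0,"turn": 0,"gripper": 0.5},
    {"dx": 38,"dy": 0,"dz": 0,"turn": 0,"gripper": 0.5},
    {"dx": 38,"dy": 0,"dz": 0,"turn": 0,"gripper": 0.5},
    {"dx": 38,"dy": 0,"dz": 0,"turn": 0,"gripper": 0.5},
    {"dx": 38,"dy": 0,"dz": 0,"turn": 0,"gripper": 0.5},
  ],
)

```text
clock: 29.2
ee_pos: [0.5179, 0.3044, 0.2174]
tool_rot: [0.0, 0.721, 0.693, 0.0]
wrist_force: [0.2, 0.0, 0.3]
opening: 0.0443
```

Request:
step_arm(
  series=[
    {"dx": 0,"dy": 0,"dz": 0,"turn": 0,"gripper": 0.5},
    {"dx": 0,"dy": 0,"dz": 0,"turn": 0,"gripper": 0.5},
    {"dx": 0,"dy": 0,"dz": 0,"turn": 0,"gripper": 0.5},
    {"dx": 0,"dy": 0,"dz": 0,"turn": 0,"gripper": 0.5},
  ],
)

```text
clock: 29.53
ee_pos: [0.5181, 0.3012, 0.2169]
tool_rot: [0.0, 0.721, 0.693, -0.0]
wrist_force: [1.0, -0.4, -0.2]
opening: 0.0437
```

```bash
python3 - <<'E'
from dm import *
show();fs=bot.grab_frame("scene");ft=bot.grab_frame("top")
try: print(meas(fs))
except Exception as e: print(e)
cv2.imwrite("pics/e1.png",ft["image"][:,:,::-1]);cv2.imwrite("pics/e2.png",fs["image"][:,:,::-1])
crop(fs,(220,210),(80,60),5,"pics/e3.png")
E
```

```text
t 29.53 tcp [518.13 301.23 216.9 ] yaw -0.0398 tilt [-0.0003 -0.0007] F [ 0.97 -0.38 -0.24] M [-0.044  0.14  -0.052] op 43.71 q [ 0.41  0.36  1.52 -0.    1.26  0.45]
(array([45.5, 45.5, 45.5, 45.6, 45.8]), np.float64(45.57))
pics/e3.png origin 140 150 scale 5
```

View pics/e1.png

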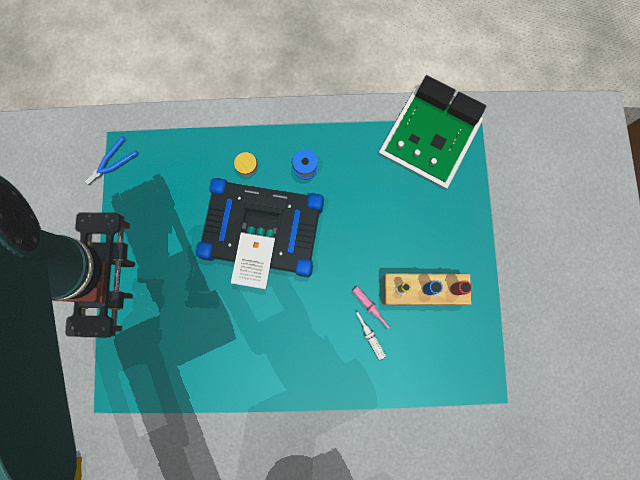

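View pics/e3.png

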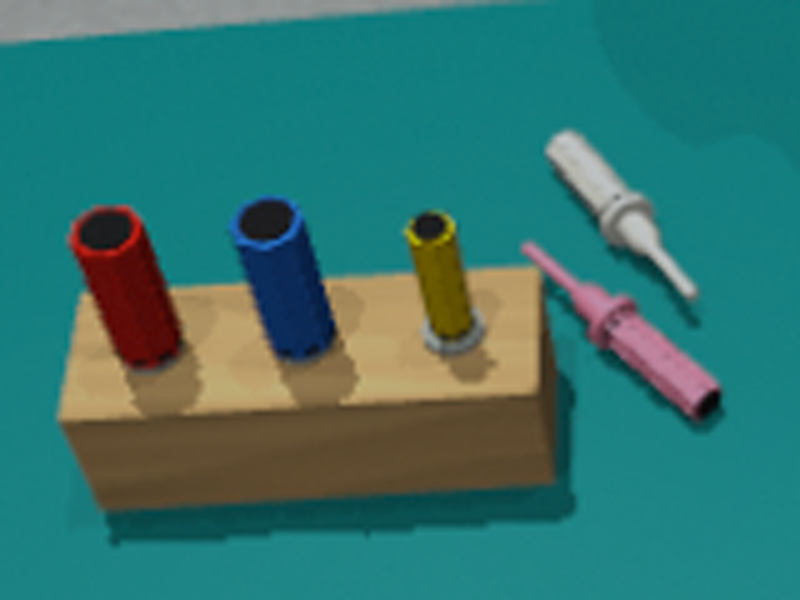

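```bash
python3 - <<'E'
from h import *
import pickle
f0=pickle.load(open("f0.pkl","rb"))[1]
f1=bot.grab_frame("top")
# inner edge of the door along rays: sample along door axis in world at z=47, several y offsets
ax=np.array([.9807,-.1957]);la=np.array([.1957,.9807]);c=np.array([.6110,.1056])
res=[]
for o in(-.028,-.022,.022,.028):
    e=[]
    for f in(f0,f1):
        u=np.arange(-.03,.075,.00025)
        u=u if f is f0 else u-.046
        P=np.array([[*(c+ax*x+la*o),.047] for x in u]);px=proj(f,P).astype(np.float32)
        g=cv2.remap(f["image"].mean(2).astype(np.float32),px[:,0:1],px[:,1:2],cv2.INTER_LINEAR)[:,0]
        i=[k for k in range(len(g)-1) if g[k]>130>=g[k+1]];e.append(u[i[-1]]*1000)
    res.append(e[0]-e[1])
print(np.round(res,1),np.mean(res))
E
```

```text
[45.7 45.2 45.5 46.2] 45.68749999999999
```

```bash
python3 -c "
from cell import bot
print(bot.hand_in())"
```

```text
the job is handed in; nothing more can be done
None
```

The battery door is open at its stop, and the yellow pin tool is back upright and fully down in its own stand hole. I handed the job in at about 29.6 s of the 64 s allowed.

- **Catch:** I felt the pin meet it about 10 mm below the door face. I pressed it to about 8 N (roughly 2.4 mm). While the door slid, the press mostly read 7 to 9 N, against the 14 N breaking limit. Once, before the door moved, it sagged to about 6.5 N and I topped it up.
- **Door:** I felt a stop. The side force rose from about 2.5 N to 4.5 N, and the door stayed still while the gripper moved on. The two cameras measure 45.6 and 45.7 mm of travel, against 46 mm nominal; I put the difference down to measurement error of about 0.5 mm. While I pushed against the stop the tool turned slightly in the grip, but it still went into the stand hole without resistance.
- **Tool:** the collar seated at the same height as at pick-up, with about 5 N of contact. The last pictures show it upright in its hole.
- **Other things:** the tin, spool and both screwdrivers look unmoved in the last picture.

**Disagreement:** the pink and white look-alike tools, which were standing on their pins on the mat, fell over early in the run. This happened between about 1 and 3.4 s, while the gripper tips stayed above 0.14 m. The wrist showed no contact force, so I take it they toppled by themselves. I left them lying, but they are not where they started.

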